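# Fit the fresh D cell into the instrument's spring holder

## Robot

A 7-joint arm with a two-finger parallel gripper is mounted at the origin on the work surface. World frame = base frame: x ahead of the robot, y to its left, z up, the work surface at z = 0. Lengths are in m, angles in degrees, forces in N, time in s.
With the tool pointing down it reaches from about 0.425 to 0.875 m from the base axis. Payload 4.7 kg.
Tool frame: the origin (TCP) lies between the finger pads; the fingertips stand 25 mm ahead of it and the grasp point (between the pads) lies 6 mm ahead of it (env.tip_reach is the distance from the TCP to the fingertips, in m); z points along the fingers, y is the direction in which the jaws open and shut (so a half turn about z gives the same grasp; the last joint's range is limited). The gripper opens to 87 mm and grips with 3 to 60 N. Pads are 19 mm wide; open, the fingers measure 117 mm over their backs; the gripper's body (75 mm by 190 mm) begins 51 mm behind the grasp point.
Start: joints at [-69.895, 18.392, -4.016, 83.108, 1.295, 78.541, -3.26], TCP at [0.215, 0.613, 0.248] pointing down, gripper open.
Joint ranges: [-163.93, 163.93], [-17.29, 119.83], [-79.2, 71.16], [3.27, 140.29], [-89.18, 269.18], [5.43, 117.66], [-154.24, 154.24]. Speed limits (degrees/s): [147.25, 147.25, 180, 180, 180, 180, 180].

## Interface

Orientations are given as [roll, pitch, yaw] about the fixed x, y, z axes, in that order (R = Rz(yaw) Ry(pitch) Rx(roll)).
In Python, from cell import env, viewer, job gives the robot as it stands.
- The arm moves only by the tool move_arm, never from a script. Its argument "steps" is a list of rows, each a list of 7 numbers: the finger opening in cm, from 0 to 8.7, then the shift along the tool's x, y, z in cm, then the turn, a rotation vector about the tool's x, y, z in rad. In form: [[fingers, tx, ty, tz, wx, wy, wz], ...]. A call has 1 to 5 rows; each row shifts and turns the commanded pose from where the row before left it, along the tool's axes as they then stand; what a row does not reach is not made up. A row lasts 1/12 s, in which the tool goes at most 41.7 mm and 7.16 degrees, less where a joint would pass 70% of its speed; a pose out of reach is approached as far as the arm can. A call is refused whole if a number of a shift passes 4.17 or a number of a turn 0.125, either way. A call with a gripper value outside its range is refused whole. The fingers move at their own pace and stop on an object; "force" is the grip in N (left out, the last holds). Time passes only in rows, so rows that do not move let the fingers close. It gives the time, the measured TCP pose, the force and the opening at its end, in the units of the state.
- env.get_obs(): the state, without advancing time (a new reading comes with each control period).
- viewer.read_camera(name): name is "side" or "top"; returns a dict with "img" (400x640x3 uint8, red, green, blue), "vfov" (degrees; the focal length in pixels is half the picture's height over the tangent of half this angle, whatever the lens; pixels are square), "cx", "cy" (the principal point, pixels), "extrinsics" (4x4, takes a point from world to camera coordinates). Camera axes: x right, y down, z forward; pixel columns grow to the right and rows downward; lengths in m; the calibration is good to about 2 mm. A picture is of the moment at which its call begins. There is no depth.
- job.sign_off(): hands the job in, once; it reports no verdict.
The state is a dict: "time_s": time; "qpos": joint angles; "joint_velocities": joint speeds; "effort": joint torques, N m; "tool_pos": TCP position; "tool_rot": TCP orientation; "force": force on the tool from outside, world axes, zero at the start; "wrist_torque": the same for the moment, N m; "grip_width": finger opening in m.
Only numpy, scipy, OpenCV 4.12 (cv2) and the standard library are available. Lean on these libraries where they do the work, as an engineer would, in place of code of your own. Each camera call takes 0.05 s, during which the arm holds its last target.

## Task

Fit the fresh green D cell into the black holder on the open instrument: with its button end tipped up, push its flat end back against the coil spring, then drop the button end in behind the holder's contact wall so that the cell lies fully home and level, and let go. Push gently enough not to crush the spring or crack the holder, and leave the old grey cell, the solder reel, the screwdriver and the meter where they are.

Things in the scene. Friction and masses are not known exactly. Their poses are not given: they have to be found in the camera images.
- cell_mid (a point): centre of the fresh D cell: rigid cylinder 33 mm across, 61.5 mm long overall (59 mm barrel and a 9.5 mm wide, 2.5 mm high button), 110 to 175 g, green sleeve with a white band near the button end. It starts lying on the mat, free to roll, its axis 19.5 mm above the table (mat top: 3 mm). This frame's x axis runs along the cell towards the button end
- cell_button (a point): centre of the button's outer face, 30.75 mm from the cell's centre
- cell_flat (a point): centre of the fresh cell's flat end, 30.75 mm from the cell's centre
- holder: black open holder for one D cell on a fixed metal plate in the fixed, level chassis. This frame is the plate's: origin at its underside, 14 mm above the table; z up, x from coil spring to contact wall (red mark). The whole black cradle with spring and wall is screwed tight in slots, up to 5 mm either way along x from the x values given below; find it by feel or sight. Its floor top: z = 4 mm
- cradle (a point): plate point (x = 0, y = 0, z = 20.5 mm, axes as holder) at the nominal centre of a seated cell, whose axis lies along x. Cradle sides, 17 mm high (z), 18.5 mm either side of the axis, guide the cell's ends (x -33 to -20 and 19 to 32 mm); between them the sides are open for fingers, 45 mm out and 28 mm down to the chassis. Home, spring, wall and floor hold the cell by 14 N summed; over 40 N cracks them
- contact (a point): nominal centre of the contact wall's inner face (x = 30.75, z = 20.5 mm), where the button of a seated cell rests. The wall is 6 mm thick, 22.5 mm high (z) at that face, then slopes outward at 45 degrees to a crest 3 mm farther out and 25.5 mm high. Friction here and at the spring can hold the cell up part-way, so it must be pushed down home (up to about 10 N)
- spring_tip (a point): nominal place of the free coil spring's tip (x = -24.75, y = 0, z = 20.5 mm): 12 mm square working face that moves along x only. 1.2 N starts it, then 0.8 N per mm: 6 N at 6 mm (cell home), solid at 10.5 mm (9.6 N); over 16 N crushes it. Lowering the button past the wall takes most at about 20 degrees of tilt: 8 mm (7.6 N). The wall behind it is 30 mm high, 15 mm from the free tip
- old_cell_mid (a point): centre of the old cell lying on the mat: same size and shape, grey sleeve with a black band; leave alone
- reel: solder reel standing on the mat, blue flanges 60 mm across, 56 mm high; origin under its centre; leave alone
- screwdriver: screwdriver lying on the mat, orange handle 26 mm thick, 160 mm long along its x; origin underneath its middle; leave alone
- meter: hand-held test meter lying on the mat, 165 x 82 x 35 mm, dark blue; origin under its centre; leave alone
Mind the look-alikes: they are no part of the job. Of the things that look like the part that bears cell_mid, take the one that is farthest to the robot's right at the start.

How it is judged:
By the outcome, as a careful person would: the job done as asked, in the order asked, and still so for the second after the job is handed in, with the robot touching nothing.
It also fails if it takes over 61 s, if anything falls off the work surface, if the arm or the gripper's body presses on something with over 40 N, if the wrist force passes 120 N, or if a joint passes its speed limit or range.

## Working session

There is one attempt and no reset: what is moved stays moved. The work goes in short steps, Python scripts to look and compute and a tool call to move; the robot and the scene stay as the last step left them, time stands still between calls to the robot, and variables do not carry over. Pictures are saved under pics/ and viewed, and the job is handed in when it is done.

Besides the shell and the picture viewer there is one more tool, called after ">>>" by a JSON object that holds its "api" and its "payload". move_arm: Moves the arm, as the interface text tells. Its arguments: {"type":"object","properties":{"steps":{"type":"array"},"force":{"type":"number"}},"required":["steps"]}

```bash
ls; mkdir -p pics; python3 - <<'E'
from cell import env, viewer, job
import cv2
o=env.get_obs()
for k,v in o.items(): print(k,v)
print(env.tip_reach)
for n in("side","top"):
    c=viewer.read_camera(n); cv2.imwrite(f"pics/{n}0.png",c["img"][:,:,::-1]); print(n,c["vfov"],c["cx"],c["cy"],c["extrinsics"].tolist())
E
```

```text
pics
time_s 0.0
qpos [-69.8965244   18.43989756  -4.01533606  83.17505446   1.29589805
  78.54006771  -3.2608419 ]
joint_velocities [-0.0007853   0.0337033   0.06970286 -0.09565522 -0.00329553 -0.0286528
  0.02564061]
effort [ 4.18418017e-05 -4.91277552e+01 -4.03557736e-01 -3.12530959e+01
 -6.37645600e-02  4.38608578e-02  1.74302277e-04]
tool_pos [0.21467363 0.61299354 0.24645061]
tool_rot [-1.79890272e+02  6.66031533e-03  1.60705436e+02]
force [-0.64341372 -0.47786679  0.83641254]
wrist_torque [ 0.02865758 -0.00098455 -0.01314259]
grip_width 0.08734939449003228
0.025
side 56.949288239867876 317.087031223487 197.60592136221112 [[0.9897599284552819, -0.14248882661147777, -0.00849813597675452, -0.5568484496767938], [-0.09841912490007622, -0.6380977203859491, -0.763639296456225, 0.11101996693583117], [0.10338742611216503, 0.7566559545322691, -0.6455871796998159, 0.8422929728214507], [0.0, 0.0, 0.0, 1.0]]
top 46.92145577561143 316.1618259878113 197.49176648371906 [[0.017397083266546032, -0.9993663505578453, 0.031052195840405403, -0.02280074407504566], [-0.9858106608323393, -0.022330506861297644, -0.16636913611792384, 0.5850396145486773], [0.16695712767990345, -0.0277172479876984, -0.9855744881442825, 1.0357700380273998], [0.0, 0.0, 0.0, 1.0]]
```

View pics/side0.png

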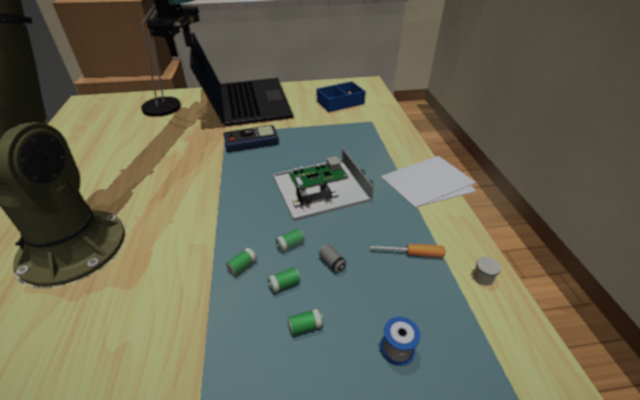

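View pics/top0.png

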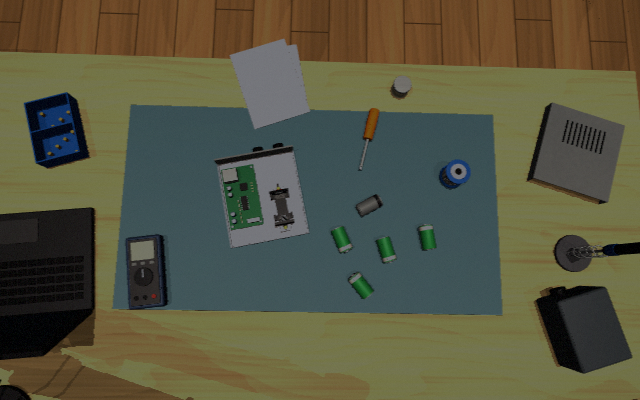

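The top view's columns grow towards the robot's right, so the target is the green cell near (428,237) in the top view and (305,322) in the side view. The holder is near (282,207) in the top view. Next I'll measure these more closely.

```bash
cat > h.py <<'E'
from cell import env, viewer, job
import cv2, numpy as np
from scipy.spatial.transform import Rotation as R
class Cam:
    def __init__(s,n):
        c=viewer.read_camera(n); s.img=c["img"]; s.E=np.array(c["extrinsics"]); f=200/np.tan(np.radians(c["vfov"]/2))
        s.K=np.array([[f,0,c["cx"]],[0,f,c["cy"]],[0,0,1]]); s.C=-s.E[:3,:3].T@s.E[:3,3]; s.n=n
    def ray(s,uv):
        d=s.E[:3,:3].T@np.linalg.inv(s.K)@np.array([uv[0],uv[1],1.]); return d/np.linalg.norm(d)
    def plane(s,uv,z):
        d=s.ray(uv); return s.C+d*(z-s.C[2])/d[2]
    def proj(s,p):
        q=s.K@(s.E[:3,:3]@np.asarray(p)+s.E[:3,3]); return q[:2]/q[2]
    def crop(s,name,x0,y0,x1,y1,k):
        im=cv2.resize(s.img[y0:y1,x0:x1,::-1],None,fx=k,fy=k,interpolation=cv2.INTER_CUBIC); im=cv2.convertScaleAbs(im,alpha=1.5); cv2.imwrite(f"pics/{name}.png",im)
def tri(c1,a,c2,b):
    P=[c.K@c.E[:3] for c in(c1,c2)]
    X=cv2.triangulatePoints(P[0],P[1],np.array(a,float).reshape(2,1),np.array(b,float).reshape(2,1)).ravel(); return X[:3]/X[3]
E
python3 - <<'E'
from h import *
t=Cam("top"); s=Cam("side")
t.crop("tcell",400,215,460,260,13); t.crop("thold",205,140,320,255,5)
s.crop("scell",275,300,335,345,13); s.crop("shold",265,145,385,220,6)
for c in(t,s):
    hsv=cv2.cvtColor(c.img,cv2.COLOR_RGB2HSV)
    m=cv2.inRange(hsv,(45,120,40),(80,255,255))
    n,l,st,ce=cv2.connectedComponentsWithStats(m)
    for i in range(1,n):
        if st[i,4]>60: print(c.n,ce[i].round(1),st[i],c.plane(ce[i],.0195).round(4))
E
```

```text
top [243.3 198.1] [ 223  165   40   65 1270] [0.585  0.1634 0.0195]
top [340.5 236.9] [332 227  18  21 245] [ 0.4962 -0.0717  0.0195]
top [427.9 239. ] [420 229  16  21 239] [ 0.4954 -0.2821  0.0195]
top [385.5 247. ] [377 237  18  21 245] [ 0.4743 -0.1797  0.0195]
top [362.4 287.3] [352 276  22  23 258] [ 0.3788 -0.1244  0.0195]
side [320.8 175.2] [301 165  43  22 410] [0.5954 0.1549 0.0195]
side [292.4 236. ] [284 230  18  14 140] [ 0.4974 -0.0623  0.0195]
side [240.1 260.7] [228 251  23  21 243] [ 0.3813 -0.1174  0.0195]
side [287.3 278.1] [276 268  23  22 308] [ 0.4765 -0.1776  0.0195]
side [302.5 322.6] [290 311  26  24 422] [ 0.4956 -0.2809  0.0195]
```

View pics/tcell.png

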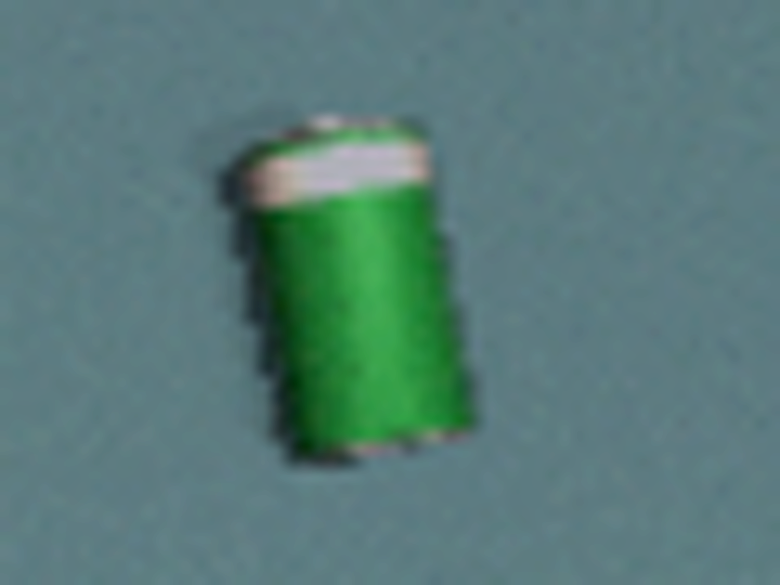

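View pics/thold.png

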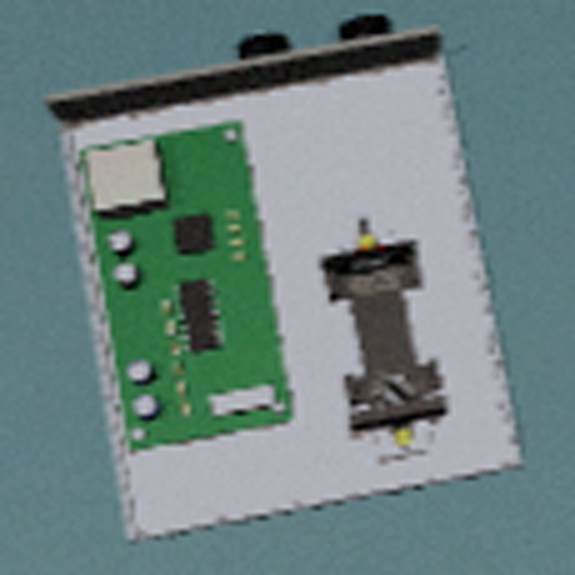

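View pics/scell.png

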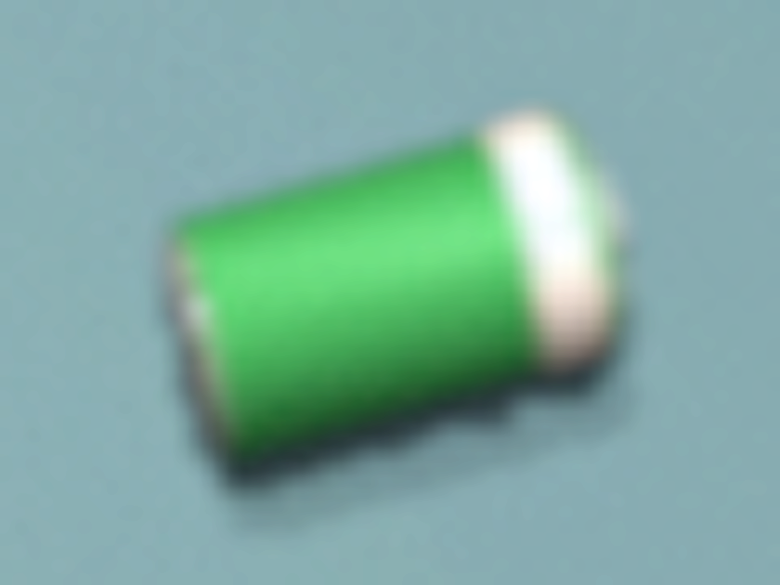

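View pics/shold.png

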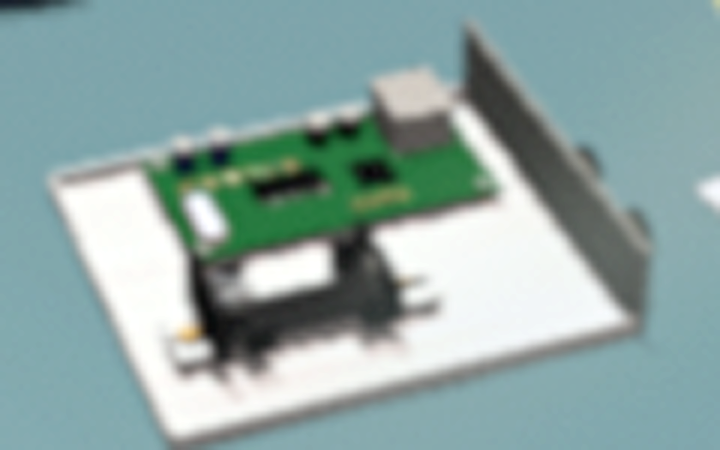

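The target cell lies with its button end towards +x, yawed about 10°. The holder's red mark (crop (370,243)) is at its far end, and its spring end is nearest the robot. I'll refine both measurements.

```bash
python3 - <<'E'
from h import *
t=Cam("top"); s=Cam("side")
print(t.C,s.C)
t.crop("th2",262,178,302,234,10); s.crop("sh2",292,178,342,218,14)
# cell
for c,(x0,y0,x1,y1) in((t,(412,218,444,256)),(s,(283,303,328,342))):
    im=c.img[y0:y1,x0:x1].astype(int); hsv=cv2.cvtColor(c.img,cv2.COLOR_RGB2HSV)[y0:y1,x0:x1]
    g=cv2.inRange(hsv,(45,110,40),(80,255,255))>0
    mat=np.median(im.reshape(-1,3),0); w=(im[...,0]>mat[0]+20)
    m=((g|w)*255).astype(np.uint8); m=cv2.morphologyEx(m,cv2.MORPH_CLOSE,np.ones((3,3)))
    cn=max(cv2.findContours(m,0,1)[0],key=cv2.contourArea); r=cv2.minAreaRect(cn)
    ys,xs=np.nonzero(cv2.drawContours(np.zeros_like(m),[cn],-1,1,-1)); ce=np.array([xs.mean()+x0,ys.mean()+y0])
    cov=np.cov(np.c_[xs,ys].T); v=np.linalg.eigh(cov)[1][:,1]
    a,b=c.plane(ce-v*5,.0195),c.plane(ce+v*5,.0195); d=b-a
    print(c.n,mat,ce.round(2),r,c.plane(ce,.0195).round(4),np.degrees(np.arctan2(d[1],d[0])).round(1))
# plate edges white
for c in (t,):
    hsv=cv2.cvtColor(c.img,cv2.COLOR_RGB2HSV)
    m=cv2.inRange(hsv,(0,0,110),(180,50,255)); sub=np.zeros_like(m); sub[150:250,210:312]=m[150:250,210:312]
    cn=max(cv2.findContours(sub,0,1)[0],key=cv2.contourArea); h=cv2.convexHull(cn); ap=cv2.approxPolyDP(h,4,True)[:,0]
    P=[c.plane(p,.008) for p in ap]
    for i in range(len(P)):
        d=P[(i+1)%len(P)]-P[i]; print(ap[i],P[i].round(4),np.linalg.norm(d).round(4),np.degrees(np.arctan2(d[1],d[0])).round(1))
E
```

```text
[0.40420576 0.01898663 1.11886907] [ 0.47499027 -0.64582909  0.62382058]
top [61. 82. 85.] [427.49 236.48] ((15.499999046325684, 18.0), (24.824247360229492, 13.1519193649292), 80.53767395019531) [ 0.5015 -0.2813  0.0195] -169.8
side [ 90. 116. 117.] [305.75 321.14] ((23.349998474121094, 18.05000114440918), (19.289892196655273, 33.5201416015625), 71.56504821777344) [ 0.5018 -0.2788  0.0195] -163.8
[293 152] [0.7056 0.0473 0.008 ] 0.2 -168.1
[308 231] [0.5099 0.006  0.008 ] 0.1874 102.2
[231 246] [0.4702 0.1892 0.008 ] 0.1986 10.5
[220 166] [0.6655 0.2255 0.008 ] 0.1827 -77.3
```

View pics/th2.png

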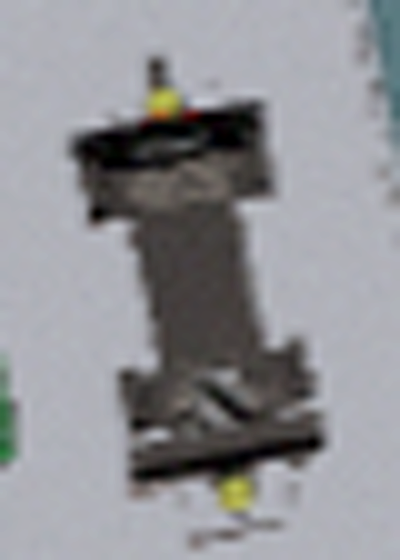

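View pics/sh2.png

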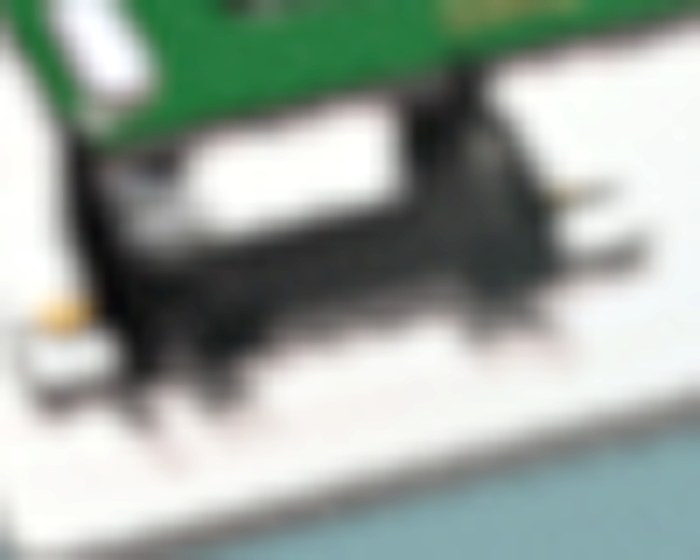

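```bash
python3 - <<'E'
from h import *
t=Cam("top"); s=Cam("side")
f=lambda p:((p[0]+.5)/10-.5+262,(p[1]+.5)/10-.5+178)
for n,p,z in(("crestout",(168,124),.0395),("crestL",(75,143),.0395),("crestR",(262,105),.0395),("spFront",(225,430),.044),("spBack",(229,455),.044),("spL",(133,470),.044),("spR",(325,440),.044),("screw1",(163,103),.02),("screw2",(237,492),.02)):
    print(n,t.plane(f(p),z).round(4))
a=np.radians(11.7)
ux=np.array([np.cos(a),np.sin(a)]);uy=np.array([-ux[1],ux[0]])
for n,p,z in(("crestout",(168,124),.0395),("crestL",(75,143),.0395),("crestR",(262,105),.0395),("spFront",(225,430),.044),("spL",(133,470),.044),("spR",(325,440),.044),("screw1",(163,103),.02),("screw2",(237,492),.02)):
    q=t.plane(f(p),z)[:2]; print(n,(q@ux).round(4),(q@uy).round(4))
E
```

```text
crestout [0.6032 0.0788 0.0395]
crestL [0.5981 0.1007 0.0395]
crestR [0.6083 0.0567 0.0395]
spFront [0.5298 0.063  0.044 ]
spBack [0.524  0.0619 0.044 ]
spL [0.52   0.0842 0.044 ]
spR [0.528  0.0396 0.044 ]
screw1 [0.6119 0.0813 0.02  ]
screw2 [0.5178 0.0607 0.02  ]
crestout 0.6066 -0.0451
crestL 0.6061 -0.0227
crestR 0.6072 -0.0679
spFront 0.5316 -0.0457
spL 0.5263 -0.023
spR 0.525 -0.0683
screw1 0.6157 -0.0445
screw2 0.5194 -0.0456
```

```bash
cat > plan.py <<'E'
import numpy as np
from scipy.spatial.transform import Rotation as R
def rows(p0,rpy0,p1,rpy1,n,fw):
    "straight line, constant turn; shift in the frame as it stands at each row"
    Ra=R.from_euler('xyz',rpy0,degrees=True);Rb=R.from_euler('xyz',rpy1,degrees=True)
    w=(Ra.inv()*Rb).as_rotvec()/n; d=(np.array(p1)-p0)/n*100; out=[]
    for i in range(n):
        t=Ra.inv().apply(d); out.append([fw]+[round(float(v),2) for v in t]+[round(float(v),4) for v in w]); Ra=Ra*R.from_rotvec(w)
    return out
E
python3 - <<'E'
from plan import *
a=rows([.215,.613,.248],[180,0,160.7],[.48,.2,.248],[180,0,85.6],13,8.7)
b=rows([.48,.2,.248],[180,0,85.6],[.5015,-.2805,.13],[180,0,10.5],13,8.7)
for r in a+b: print(r)
E
```

```text
[8.7, -2.97, -2.32, -0.0, 0.0, -0.0, 0.1008]
[8.7, -3.19, -2.01, -0.0, 0.0, -0.0, 0.1008]
[8.7, -3.38, -1.68, -0.0, 0.0, -0.0, 0.1008]
[8.7, -3.53, -1.33, -0.0, 0.0, -0.0, 0.1008]
[8.7, -3.65, -0.97, -0.0, 0.0, -0.0, 0.1008]
[8.7, -3.73, -0.6, -0.0, 0.0, -0.0, 0.1008]
[8.7, -3.77, -0.22, -0.0, 0.0, -0.0, 0.1008]
[8.7, -3.77, 0.16, 0.0, 0.0, -0.0, 0.1008]
[8.7, -3.74, 0.54, 0.0, 0.0, -0.0, 0.1008]
[8.7, -3.66, 0.91, 0.0, 0.0, -0.0, 0.1008]
[8.7, -3.55, 1.28, 0.0, 0.0, -0.0, 0.1008]
[8.7, -3.41, 1.63, 0.0, 0.0, -0.0, 0.1008]
[8.7, -3.22, 1.96, 0.0, 0.0, -0.0, 0.1008]
[8.7, -3.67, 0.45, 0.91, 0.0, -0.0, 0.1008]
[8.7, -3.61, 0.82, 0.91, 0.0, -0.0, 0.1008]
[8.7, -3.51, 1.17, 0.91, 0.0, -0.0, 0.1008]
[8.7, -3.37, 1.52, 0.91, 0.0, -0.0, 0.1008]
[8.7, -3.2, 1.85, 0.91, 0.0, -0.0, 0.1008]
[8.7, -3.0, 2.17, 0.91, 0.0, -0.0, 0.1008]
[8.7, -2.77, 2.46, 0.91, 0.0, -0.0, 0.1008]
[8.7, -2.5, 2.72, 0.91, 0.0, -0.0, 0.1008]
[8.7, -2.22, 2.96, 0.91, 0.0, -0.0, 0.1008]
[8.7, -1.91, 3.17, 0.91, 0.0, -0.0, 0.1008]
[8.7, -1.58, 3.35, 0.91, 0.0, -0.0, 0.1008]
[8.7, -1.23, 3.49, 0.91, 0.0, -0.0, 0.1008]
[8.7, -0.88, 3.59, 0.91, 0.0, -0.0, 0.1008]
```

>>> {"api": "move_arm", "payload": {"steps": [[8.7,-3.0,-2.3,0,0,0,0.1],[8.7,-3.2,-2.0,0,0,0,0.1],[8.7,-3.4,-1.7,0,0,0,0.1],[8.7,-3.5,-1.3,0,0,0,0.1],[8.7,-3.65,-1.0,0,0,0,0.1]]}}

```text
time_s: 0.82
tool_pos: [0.3181, 0.4535, 0.2477]
tool_rot: [180.0, -0.0, 131.8]
force: [-0.0, 0.5, 0.6]
grip_width: 0.0868
```

>>> {"api": "move_arm", "payload": {"steps": [[8.7,-3.75,-0.6,0,0,0,0.1],[8.7,-3.75,-0.2,0,0,0,0.1],[8.7,-3.75,0.15,0,0,0,0.1],[8.7,-3.75,0.55,0,0,0,0.1],[8.7,-3.65,0.9,0,0,0,0.1]]}}

```text
time_s: 1.23
tool_pos: [0.421, 0.2953, 0.2479]
tool_rot: [180.0, -0.0, 103.1]
force: [0.4, 0.1, 0.9]
grip_width: 0.0868
```

>>> {"api": "move_arm", "payload": {"steps": [[8.7,-3.55,1.3,0,0,0,0.1],[8.7,-3.4,1.65,0,0,0,0.1],[8.7,-3.2,2.0,0,0,0,0.1],[8.7,-3.65,0.45,0.9,0,0,0.1],[8.7,-3.6,0.8,0.9,0,0,0.1]]}}

```text
time_s: 1.65
tool_pos: [0.4882, 0.1274, 0.2299]
tool_rot: [179.9, -0.0, 74.4]
force: [0.9, -0.1, -0.4]
grip_width: 0.0868
```

>>> {"api": "move_arm", "payload": {"steps": [[8.7,-3.5,1.15,0.9,0,0,0.1],[8.7,-3.35,1.5,0.9,0,0,0.1],[8.7,-3.2,1.85,0.9,0,0,0.1],[8.7,-3.0,2.15,0.9,0,0,0.1],[8.7,-2.75,2.45,0.9,0,0,0.1]]}}

```text
time_s: 2.07
tool_pos: [0.4973, -0.0565, 0.1846]
tool_rot: [180.0, -0.1, 45.8]
force: [1.1, 0.2, -0.2]
grip_width: 0.0868
```

>>> {"api": "move_arm", "payload": {"steps": [[8.7,-2.5,2.7,0.9,0,0,0.1],[8.7,-2.2,2.95,0.9,0,0,0.1],[8.7,-1.9,3.15,0.9,0,0,0.1],[8.7,-1.6,3.35,0.9,0,0,0.1],[8.7,-1.25,3.5,0.9,0,0,0.1]]}}

```text
time_s: 2.48
tool_pos: [0.5088, -0.2407, 0.1396]
tool_rot: [180.0, -0.1, 17.2]
force: [1.1, 1.0, -0.8]
grip_width: 0.087
```

```bash
python3 - <<'E'
from h import *; from plan import *
o=env.get_obs(); print(o["tool_pos"],o["tool_rot"],o["qpos"],o["time_s"])
for r in rows(o["tool_pos"],o["tool_rot"],[.5015,-.2805,.075],[180,0,10.5],3,8.7): print(r)
E
```

```text
[ 0.50884571 -0.24068173  0.13955264] [ 1.79993876e+02 -7.45313610e-02  1.72197517e+01] [-16.23185423  15.35436092  44.85986841 104.78005587 -11.98221737
  64.63938365 -40.0100102 ] 2.4833
[8.7, -0.63, 1.2, 2.15, 0.0, -0.0004, 0.0391]
[8.7, -0.58, 1.22, 2.15, 0.0, -0.0004, 0.0391]
[8.7, -0.53, 1.24, 2.15, 0.0, -0.0004, 0.0391]
```

>>> {"api": "move_arm", "payload": {"steps": [[8.7,-0.63,1.2,2.15,0,0,0.039],[8.7,-0.58,1.22,2.15,0,0,0.039],[8.7,-0.53,1.24,2.15,0,0,0.039],[8.7,0,0,0,0,0,0]]}}

```text
time_s: 2.82
tool_pos: [0.4978, -0.2809, 0.0714]
tool_rot: [-179.9, 0.4, 10.5]
force: [-1.0, 1.2, 0.3]
grip_width: 0.087
```

```bash
python3 - <<'E'
from h import *; from plan import *
o=env.get_obs(); print(o["tool_pos"],o["tool_rot"],o["force"])
s=Cam("side");t=Cam("top"); s.crop("g1s",235,240,375,350,5);t.crop("g1t",360,180,480,280,6)
E
```

```text
[ 0.49777178 -0.28085015  0.07137189] [-179.93063932    0.39110064   10.46932734] [-0.95513013  1.21444085  0.2763704 ]
```

View pics/g1s.png

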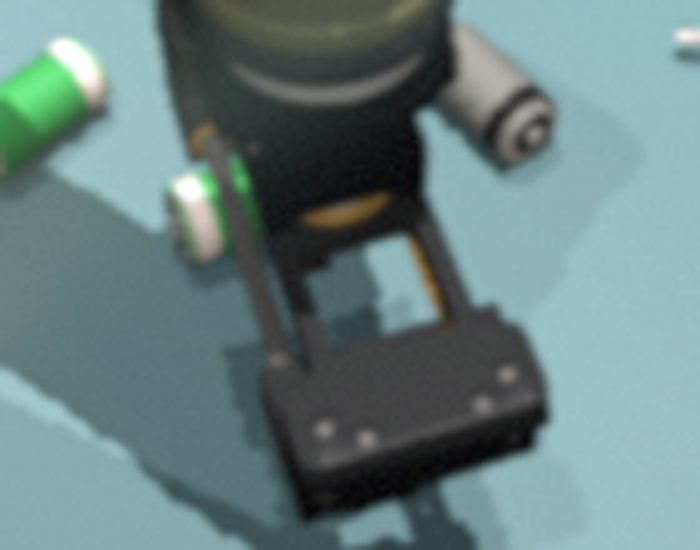

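View pics/g1t.png

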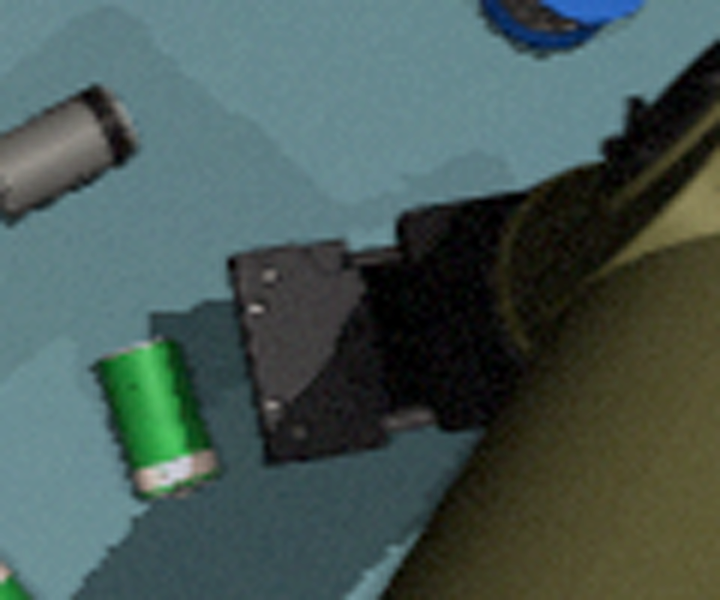

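The side view shows the gripper over the target, and the top view shows the jaws astride it at about crop (310,350). The look-alike beside it is untouched. I'll correct x by +4 mm and go down.

>>> {"api": "move_arm", "payload": {"steps": [[8.7,0.35,0,1.0,0,0,0],[8.7,0,0,1.0,0,0,0],[8.7,0,0,1.0,0,0,0],[8.7,0,0,0.5,0,0,0],[8.7,0,0,0,0,0,0]]}}

```text
time_s: 3.33
tool_pos: [0.5043, -0.2773, 0.0386]
tool_rot: [-179.9, 0.1, 10.8]
force: [0.2, 0.2, -0.1]
grip_width: 0.0871
```

>>> {"api": "move_arm", "payload": {"steps": [[8.7,-0.2,0.25,0.4,0,0,0],[8.7,0,0,0.4,0,0,0],[8.7,0,0,0,0,0,0],[8.7,0,0,0,0,0,0]]}}

```text
time_s: 3.67
tool_pos: [0.5033, -0.2814, 0.032]
tool_rot: [-180.0, 0.0, 10.7]
force: [-0.5, -0.2, 0.9]
grip_width: 0.0871
```

>>> {"api": "move_arm", "payload": {"steps": [[6,0,0,0,0,0,0],[4.5,0,0,0,0,0,0],[3,0,0,0,0,0,0],[3,0,0,0,0,0,0],[3,0,0,0,0,0,0]], "force": 30}}

```text
time_s: 4.08
tool_pos: [0.5036, -0.2812, 0.0322]
tool_rot: [180.0, -0.0, 10.8]
force: [0.7, 0.0, 0.1]
grip_width: 0.0614
```

>>> {"api": "move_arm", "payload": {"steps": [[3,0,0,0,0,0,0],[3,0,0,0,0,0,0],[3,0,0,0,0,0,0],[3,0,0,0,0,0,0]]}}

```text
time_s: 4.42
tool_pos: [0.5035, -0.2811, 0.032]
tool_rot: [-180.0, 0.0, 10.8]
force: [-0.4, -0.8, -0.4]
grip_width: 0.0355
```

>>> {"api": "move_arm", "payload": {"steps": [[2.5,0,0,0,0,0,0],[2.5,0,0,0,0,0,0],[2.5,0,0,0,0,0,0],[2.5,0,0,0,0,0,0],[2.5,0,0,0,0,0,0]]}}

```text
time_s: 4.83
tool_pos: [0.5035, -0.2812, 0.032]
tool_rot: [-180.0, -0.0, 10.8]
force: [0.8, 0.6, -1.0]
grip_width: 0.0324
```

>>> {"api": "move_arm", "payload": {"steps": [[2.5,0,0,-1,0,0,0],[2.5,0,0,-1.5,0,0,0],[2.5,0,0,-1.5,0,0,0],[2.5,0,0,-1.5,0,0,0],[2.5,0,0,0,0,0,0]]}}

```text
time_s: 5.25
tool_pos: [0.5052, -0.2825, 0.0903]
tool_rot: [179.8, -0.3, 10.7]
force: [0.2, -0.6, -2.2]
grip_width: 0.0324
```

```bash
python3 - <<'E'
from h import *; from plan import *
o=env.get_obs(); print(o["tool_pos"],o["tool_rot"],o["force"],o["grip_width"],o["time_s"])
s=Cam("side");t=Cam("top"); s.crop("g2s",235,220,375,330,5)
# approach above holder
a=np.radians(11.8); c=.5706*np.array([np.cos(a),np.sin(a)])-.0452*np.array([-np.sin(a),np.cos(a)]); print("cradle",c)
E
```

```text
[ 0.50517393 -0.28251547  0.09032295] [179.84869963  -0.26368686  10.74021604] [ 0.18398796 -0.63640856 -2.20154859] 0.032392634163219455 5.25
cradle [0.56778495 0.07244064]
```

View pics/g2s.png

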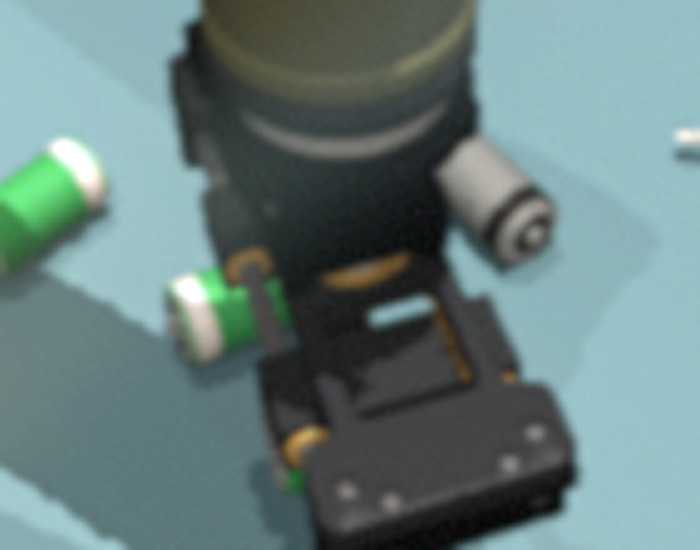

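```bash
cat > geo.py <<'E'
import numpy as np
from scipy.spatial.transform import Rotation as R
YAW=11.8; C=np.array([.5678,.0724,.014]); 
Rh=R.from_euler('z',YAW,degrees=True)
def tcp(mid,th,e=0.,h=.0125):
    "mid in holder frame (m), tilt deg -> TCP pos, rpy"
    rpy=[180,-th,YAW]; Rt=R.from_euler('xyz',rpy,degrees=True)
    return C+Rh.apply(mid)-Rt.apply([e,0,h]),rpy
def mid_of(p,rpy,e=0.,h=.0125):
    Rt=R.from_euler('xyz',rpy,degrees=True); m=Rh.inv().apply(np.array(p)+Rt.apply([e,0,h])-C)
    x=Rh.inv().apply(Rt.apply([1,0,0])); return m,np.degrees(np.arcsin(x[2])),np.degrees(np.arctan2(x[1],x[0]))
E
python3 - <<'E'
from plan import *; from geo import *; from cell import env
o=env.get_obs()
g,rpy=tcp([.0076,0,.0377+.045],30); print(g,rpy)
w=[.515,-.2,.165]
for r in rows(o["tool_pos"],o["tool_rot"],w,[180,0,11],3,2.5)+rows(w,[180,0,11],g,rpy,9,2.5): print(r)
E
```

```text
[0.56912147 0.07267607 0.10752532] [180, -30, 11.8]
[2.5, 0.88, -2.59, -2.58, 0.0001, -0.0004, -0.0013]
[2.5, 0.88, -2.59, -2.58, 0.0001, -0.0004, -0.0013]
[2.5, 0.88, -2.59, -2.58, 0.0001, -0.0004, -0.0013]
[2.5, 1.17, -2.86, 0.64, 0.0004, 0.0582, -0.0015]
[2.5, 1.13, -2.86, 0.71, 0.0004, 0.0582, -0.0015]
[2.5, 1.09, -2.86, 0.77, 0.0004, 0.0582, -0.0015]
[2.5, 1.05, -2.85, 0.84, 0.0004, 0.0582, -0.0015]
[2.5, 1.01, -2.85, 0.9, 0.0004, 0.0582, -0.0015]
[2.5, 0.96, -2.85, 0.96, 0.0004, 0.0582, -0.0015]
[2.5, 0.9, -2.85, 1.01, 0.0004, 0.0582, -0.0015]
[2.5, 0.85, -2.85, 1.06, 0.0004, 0.0582, -0.0015]
[2.5, 0.79, -2.84, 1.11, 0.0004, 0.0582, -0.0015]
```

>>> {"api": "move_arm", "payload": {"steps": [[2.5,0.9,-2.6,-2.6,0,0,0],[2.5,0.9,-2.6,-2.6,0,0,0],[2.5,0.9,-2.6,-2.6,0,0,0],[2.5,1.15,-2.85,0.65,0,0.058,-0.002],[2.5,1.15,-2.85,0.7,0,0.058,-0.002]]}}

```text
time_s: 5.77
tool_pos: [0.5293, -0.1379, 0.1532]
tool_rot: [179.9, -6.9, 11.0]
force: [-0.3, 0.6, -1.9]
grip_width: 0.0322
```

>>> {"api": "move_arm", "payload": {"steps": [[2.5,1.1,-2.85,0.75,0,0.058,-0.0015],[2.5,1.05,-2.85,0.85,0,0.058,-0.0015],[2.5,1.0,-2.85,0.9,0,0.058,-0.0015],[2.5,0.95,-2.85,0.95,0,0.058,-0.0015],[2.5,0.9,-2.85,1.0,0,0.058,-0.0015]]}}

```text
time_s: 6.18
tool_pos: [0.5571, 0.0136, 0.119]
tool_rot: [179.9, -23.3, 11.4]
force: [0.1, 0.2, -1.7]
grip_width: 0.0322
```

>>> {"api": "move_arm", "payload": {"steps": [[2.5,0.85,-2.85,1.05,0,0.058,-0.0015],[2.5,0.8,-2.85,0.9,0,0.058,-0.0015],[2.5,0,0,0,0,0,0],[2.5,0,0,0,0,0,0]]}}

```text
time_s: 6.52
tool_pos: [0.5671, 0.074, 0.1069]
tool_rot: [179.7, -29.6, 11.9]
force: [0.5, -0.7, -2.3]
grip_width: 0.0322
```

```bash
python3 - <<'E'
from h import *; from plan import *; from geo import *
o=env.get_obs(); print(o["tool_pos"],o["tool_rot"],o["force"],o["grip_width"],o["time_s"]); print(mid_of(o["tool_pos"],o["tool_rot"]),o["qpos"])
s=Cam("side");t=Cam("top"); s.crop("p1s",250,110,400,222,5);t.crop("p1t",205,120,335,255,4)
E
```

```text
[0.56706501 0.07397245 0.10689023] [179.72318764 -29.62711245  11.92498227] [ 0.54835023 -0.66254045 -2.29314745] 0.03224518929520949 6.5167
(array([0.00578156, 0.00164262, 0.08202459]), np.float64(29.62711245330733), np.float64(0.12498226723330835)) [-40.77074996  -2.05897156  31.13826933 129.10044216   0.19701787
  23.0484996  -87.67657752]
```

View pics/p1s.png

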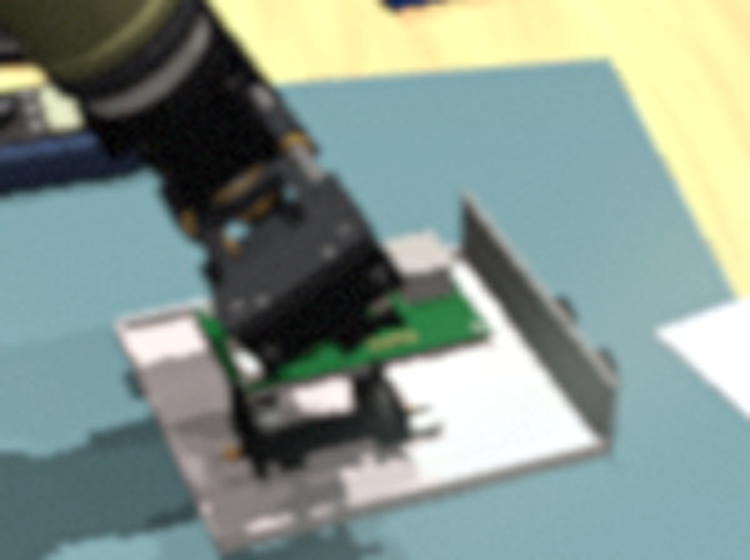

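View pics/p1t.png

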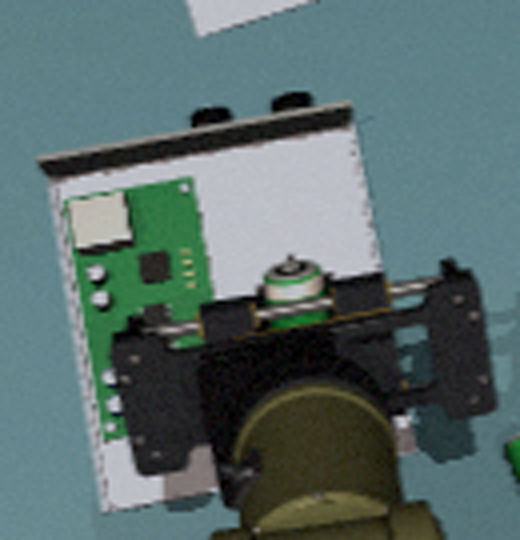

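The cell is held with its button end up. The button shows at about p1t crop (290,263), so I'll use it to check where the cell sits in the grip.

```bash
python3 - <<'E'
from h import *; from geo import *
o=env.get_obs(); t=Cam("top"); Rt=R.from_euler('xyz',o["tool_rot"],degrees=True)
for e in(-.004,-.002,0,.002,.004):
    p=o["tool_pos"]+Rt.apply([e+.03075,0,.0125]); print(e,t.proj(p))
t.crop("btn",262,175,297,205,20)
for q in([.03375,0,.0255],[.0,0,.0205],[-.03975,0,.03]): print(t.proj(C+Rh.apply(q)))
E
```

```text
-0.004 [277.33074635 186.40019265]
-0.002 [277.17369514 185.55986955]
0 [277.01642717 184.71838663]
0.002 [276.85894198 183.87574147]
0.004 [276.70123913 183.03193169]
[278.12676317 190.92028381]
[280.70957074 205.04481683]
[283.50247805 220.94019132]
```

View pics/btn.png

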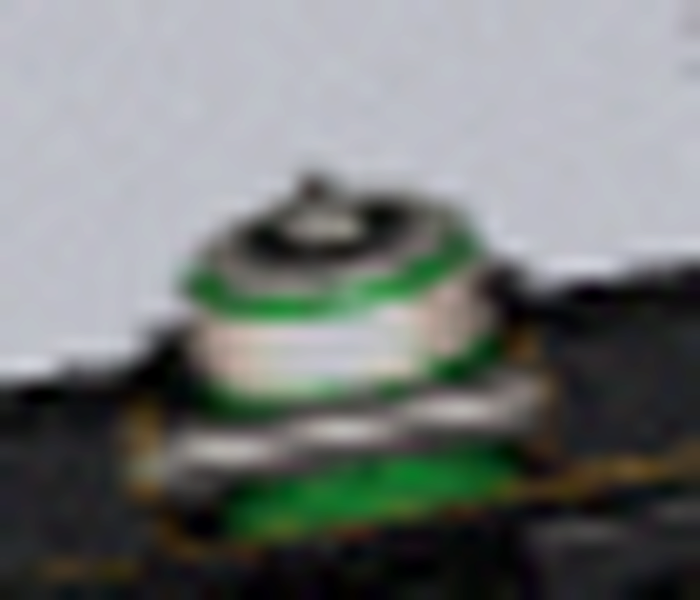

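```bash
cat >> geo.py <<'E'
C=C+Rh.apply([0,.0015,0]); E0=-.001
def go(mid,th,n,fw=2.5):
    from cell import env; from plan import rows
    o=env.get_obs(); m=mid_of(o["tool_pos"],o["tool_rot"],E0); print("now",m[0].round(4),round(m[1],1),round(m[2],1),"F",o["force"].round(1),"t",round(o["time_s"],2))
    p,r=tcp(mid,th,E0)
    for q in rows(o["tool_pos"],o["tool_rot"],p,r,n,fw): print(q)
def st():
    from cell import env
    o=env.get_obs(); m=mid_of(o["tool_pos"],o["tool_rot"],E0); a=np.radians(m[1]); mm=m[0]*1000
    print("mid",mm.round(1),"tilt",round(m[1],1),"yaw",round(m[2],1),"Fh",Rh.inv().apply(o["force"]).round(1),"flat x",(mm[0]-30.75*np.cos(a)).round(1),"rear rim z",(mm[2]-30.75*np.sin(a)-16.5*np.cos(a)).round(1),"front rim x,z",(mm[0]+28.25*np.cos(a)+16.5*np.sin(a)).round(1),(mm[2]+28.25*np.sin(a)-16.5*np.cos(a)).round(1),"t",round(o["time_s"],2),"w",o["grip_width"])
E
python3 - <<'E'
from geo import *
go([.008,0,.0377+.015],30,4)
E
```

```text
now [ 0.0069 -0.0033  0.0838] 29.9 -0.2 F [ 0.2 -0.3 -1.1] t 6.67
[2.5, -0.36, -0.08, 0.69, 0.0016, 0.0006, -0.0009]
[2.5, -0.36, -0.08, 0.69, 0.0016, 0.0006, -0.0009]
[2.5, -0.36, -0.08, 0.69, 0.0016, 0.0006, -0.0009]
[2.5, -0.37, -0.08, 0.69, 0.0016, 0.0006, -0.0009]
```

>>> {"api": "move_arm", "payload": {"steps": [[2.5,0,0,0,0,0,0],[2.5,0,0,0,0,0,0]]}}

```text
time_s: 6.83
tool_pos: [0.57, 0.0712, 0.1096]
tool_rot: [179.8, -29.9, 11.5]
force: [-0.5, -0.1, -2.0]
grip_width: 0.032
```

```bash
python3 - <<'E'
from h import *; from geo import *
for i in range(3):
    st(); t=Cam("top")
o=env.get_obs(); t=Cam("top"); Rt=R.from_euler('xyz',o["tool_rot"],degrees=True); st()
for e in(-.002,0,.002):
    p=o["tool_pos"]+Rt.apply([e+.03075,0,.0125]); print(e,t.proj(p))
t.crop("btn2",262,175,297,205,20)
E
```

```text
mid [ 7.3 -3.2 84.3] tilt 29.9 yaw -0.3 Fh [-0.5  0.  -2. ] flat x -19.4 rear rim z 54.6 front rim x,z 40.0 84.1 t 6.83 w 0.03198254763250913
mid [ 7.3 -3.  84.3] tilt 29.9 yaw -0.2 Fh [-0.5  0.3 -1.7] flat x -19.4 rear rim z 54.6 front rim x,z 40.0 84.1 t 6.88 w 0.03221333666059921
mid [ 7.2 -2.7 84.2] tilt 29.9 yaw -0.2 Fh [-0.6  0.6 -1. ] flat x -19.4 rear rim z 54.6 front rim x,z 40.0 84.0 t 6.93 w 0.032237005672688716
mid [ 7.2 -2.3 84.1] tilt 29.9 yaw -0.2 Fh [-0.9 -0.1 -1. ] flat x -19.5 rear rim z 54.5 front rim x,z 39.9 83.9 t 7.03 w 0.03236242494250974
-0.002 [277.0153233  185.19386566]
0 [276.85825171 184.35198821]
0.002 [276.70096188 183.50894099]
```

View pics/btn2.png

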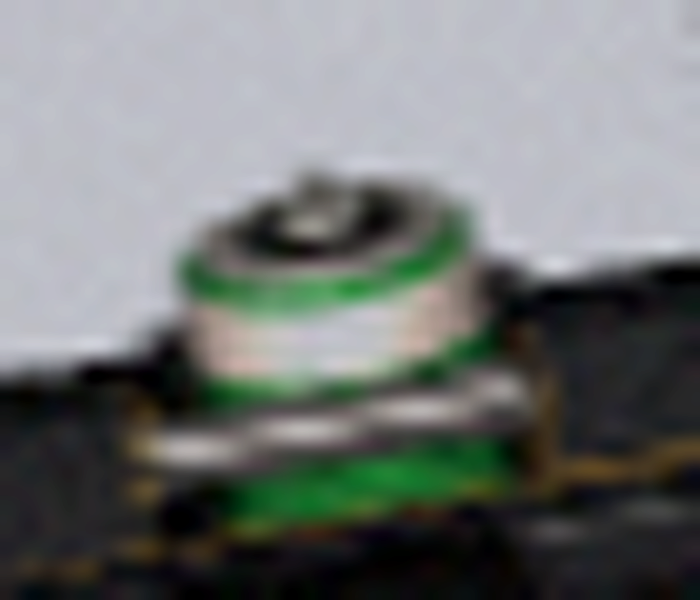

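>>> {"api": "move_arm", "payload": {"steps": [[2.5,-0.35,0,0.65,0,0,0],[2.5,-0.35,0,0.65,0,0,0],[2.5,-0.35,0,0.65,0,0,0],[2.5,-0.3,0,0.6,0,0,0],[2.5,0,0,0,0,0,0]]}}

```text
time_s: 7.45
tool_pos: [0.5692, 0.0723, 0.0783]
tool_rot: [179.7, -29.7, 11.7]
force: [0.5, -0.5, -0.6]
grip_width: 0.0322
```

```bash
python3 -c "
from geo import *;st();go([.008,0,.0377+.006],30,3)"
```

```text
mid [ 6.7 -2.  53. ] tilt 29.7 yaw -0.1 Fh [ 0.4 -0.6 -0.6] flat x -20.0 rear rim z 23.4 front rim x,z 39.4 52.6 t 7.45 w 0.032185905605515895
now [ 0.0067 -0.002   0.053 ] 29.7 -0.1 F [ 0.5 -0.5 -0.6] t 7.45
[2.5, -0.12, -0.07, 0.29, 0.0019, 0.0017, -0.0006]
[2.5, -0.12, -0.07, 0.29, 0.0019, 0.0017, -0.0006]
[2.5, -0.12, -0.06, 0.29, 0.0019, 0.0017, -0.0006]
```

>>> {"api": "move_arm", "payload": {"steps": [[2.5,0,0,0,0,0,0],[2.5,0,0,0,0,0,0],[2.5,0,0,0,0,0,0],[2.5,0,0,0,0,0,0]]}}

```text
time_s: 7.78
tool_pos: [0.5709, 0.0727, 0.081]
tool_rot: [179.8, -30.0, 11.7]
force: [0.4, 0.7, -0.7]
grip_width: 0.0321
```

```bash
python3 -c "
from geo import *;st();go([.008,0,.0377+.006],30,3)"
```

```text
mid [ 8.5 -1.9 55.7] tilt 30.0 yaw -0.1 Fh [ 0.5  0.6 -0.7] flat x -18.2 rear rim z 26.1 front rim x,z 41.2 55.5 t 7.78 w 0.032144678760162484
now [ 0.0085 -0.0019  0.0557] 30.0 -0.1 F [ 0.4  0.7 -0.7] t 7.78
[2.5, -0.21, -0.06, 0.34, 0.0016, 0.0002, -0.0007]
[2.5, -0.21, -0.06, 0.34, 0.0016, 0.0002, -0.0007]
[2.5, -0.21, -0.06, 0.34, 0.0016, 0.0002, -0.0007]
```

>>> {"api": "move_arm", "payload": {"steps": [[2.5,-0.1,-0.06,0.17,0,0,0],[2.5,-0.1,-0.06,0.17,0,0,0],[2.5,-0.1,-0.06,0.17,0,0,0],[2.5,0,0,0,0,0,0],[2.5,0,0,0,0,0,0]]}}

```text
time_s: 8.2
tool_pos: [0.5699, 0.0743, 0.0743]
tool_rot: [179.8, -29.9, 11.7]
force: [-1.0, -0.4, -1.5]
grip_width: 0.0328
```

>>> {"api": "move_arm", "payload": {"steps": [[2.5,0,0,0,0,0,0],[2.5,0,0,0,0,0,0],[2.5,0,0,0,0,0,0]]}}

```text
time_s: 8.45
tool_pos: [0.5702, 0.0743, 0.0747]
tool_rot: [179.8, -29.9, 11.7]
force: [0.8, -0.0, -1.5]
grip_width: 0.0322
```

```bash
python3 - <<'E'
from h import *; from geo import *
st(); o=env.get_obs(); t=Cam("top"); s=Cam("side"); st(); Rt=R.from_euler('xyz',o["tool_rot"],degrees=True)
p=o["tool_pos"]+Rt.apply([E0+.03075,0,.0125]); print(t.proj(p),t.proj(C+Rh.apply([.03675,-.0015,.0255])))
t.crop("b3",255,170,305,210,14); s.crop("b3s",285,160,350,215,12)
E
```

```text
mid [ 8.1 -0.2 49.3] tilt 29.9 yaw -0.1 Fh [ 0.8 -0.2 -1.5] flat x -18.5 rear rim z 19.7 front rim x,z 40.8 49.1 t 8.45 w 0.032189200236197146
mid [ 8.1 -0.2 49.3] tilt 29.9 yaw -0.1 Fh [-0.4 -0.7 -1.6] flat x -18.5 rear rim z 19.7 front rim x,z 40.8 49.1 t 8.55 w 0.03246165510357629
[276.65307633 187.50177764] [277.90676591 189.6995008 ]
```

View pics/b3.png

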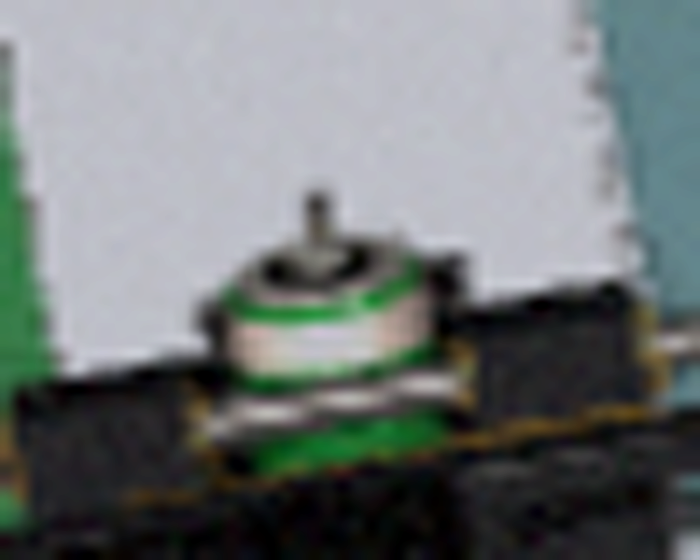

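View pics/b3s.png

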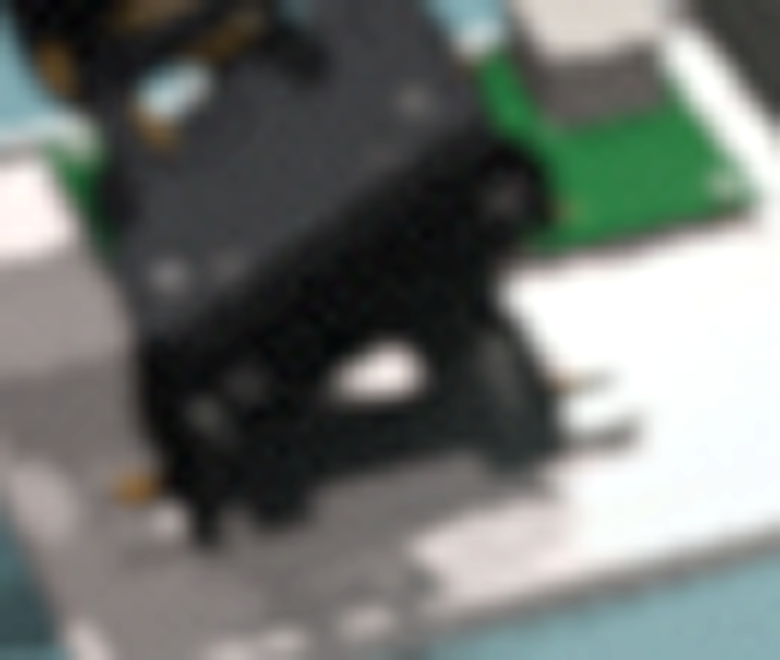

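The cell sits midway between the wall corners, at b3 (205,315) and (465,260), so lateral alignment looks right. I'll lower the flat end into the cradle.

>>> {"api": "move_arm", "payload": {"steps": [[2.5,-0.14,0,0.23,0,0,0],[2.5,-0.14,0,0.23,0,0,0],[2.5,-0.14,0,0.23,0,0,0],[2.5,-0.14,0,0.23,0,0,0],[2.5,-0.1,0,0.2,0,0,0]]}}

```text
time_s: 8.97
tool_pos: [0.5697, 0.0742, 0.061]
tool_rot: [179.8, -29.9, 11.7]
force: [-0.3, 0.8, -1.9]
grip_width: 0.0321
```

>>> {"api": "move_arm", "payload": {"steps": [[2.5,0,0,0,0,0,0],[2.5,0,0,0,0,0,0],[2.5,0,0,0,0,0,0]]}}

```text
time_s: 9.22
tool_pos: [0.5701, 0.0742, 0.0616]
tool_rot: [179.8, -29.9, 11.7]
force: [-0.0, 0.3, -2.9]
grip_width: 0.0322
```

```bash
python3 -c "
from geo import *;st()"
```

```text
mid [ 8.  -0.3 36.3] tilt 29.9 yaw -0.1 Fh [ 0.1  0.3 -2.9] flat x -18.7 rear rim z 6.6 front rim x,z 40.7 36.1 t 9.22 w 0.032164785421364694
```

>>> {"api": "move_arm", "payload": {"steps": [[2.5,-0.17,0,-0.1,0,0,0],[2.5,-0.17,0,-0.1,0,0,0],[2.5,0,0,0,0,0,0],[2.5,0,0,0,0,0,0]]}}

```text
time_s: 9.55
tool_pos: [0.5669, 0.0736, 0.0625]
tool_rot: [179.8, -30.0, 11.7]
force: [2.3, 0.5, -1.5]
grip_width: 0.0322
```

```bash
python3 -c "
from geo import *;st()"
```

```text
mid [ 4.8 -0.2 37.1] tilt 30.0 yaw -0.1 Fh [ 2.3  0.  -1.5] flat x -21.8 rear rim z 7.5 front rim x,z 37.5 37.0 t 9.55 w 0.03217140763525414
```

>>> {"api": "move_arm", "payload": {"steps": [[2.5,-0.17,0,-0.1,0,0,0],[2.5,-0.17,0,-0.1,0,0,0],[2.5,0,0,0,0,0,0],[2.5,0,0,0,0,0,0]]}}

```text
time_s: 9.88
tool_pos: [0.5633, 0.0729, 0.0626]
tool_rot: [179.8, -30.1, 11.7]
force: [5.9, 1.2, -0.8]
grip_width: 0.0323
```

```bash
python3 -c "
from geo import *;st()"
```

```text
mid [ 1.1 -0.2 37.3] tilt 30.1 yaw -0.1 Fh [ 6.1  0.  -0.8] flat x -25.5 rear rim z 7.6 front rim x,z 33.8 37.2 t 9.88 w 0.032258866082952635
```

>>> {"api": "move_arm", "payload": {"steps": [[2.5,-0.1,0,-0.05,0,0,0],[2.5,-0.1,0,-0.05,0,0,0],[2.5,0,0,0,0,0,0],[2.5,0,0,0,0,0,0]]}}

```text
time_s: 10.22
tool_pos: [0.5617, 0.0725, 0.0629]
tool_rot: [179.8, -30.1, 11.7]
force: [5.7, 0.9, -0.4]
grip_width: 0.0324
```

```bash
cat >> geo.py <<'E'
def avg(n=5):
    from cell import env,viewer
    f=[]
    for i in range(n): f.append(Rh.inv().apply(env.get_obs()["force"])); viewer.read_camera("side")
    print("avgF",np.mean(f,0).round(2),"sd",np.std(f,0).round(2)); st()
E
python3 -c "
from geo import *;avg()"
```

```text
avgF [ 5.99 -0.   -0.85] sd [0.11 0.22 0.47]
mid [-0.4 -0.2 37.6] tilt 30.1 yaw -0.1 Fh [ 6.8 -0.2 -0.6] flat x -27.0 rear rim z 7.9 front rim x,z 32.3 37.5 t 10.47 w 0.03216793807501278
```

>>> {"api": "move_arm", "payload": {"steps": [[2.5,-0.13,0,0.02,0,0,0],[2.5,-0.13,0,0.02,0,0,0],[2.5,-0.13,0,0.02,0,0,0],[2.5,0,0,0,0,0,0],[2.5,0,0,0,0,0,0]]}}

```text
time_s: 10.88
tool_pos: [0.5608, 0.0723, 0.0623]
tool_rot: [179.8, -30.4, 11.7]
force: [6.3, 0.9, 3.3]
grip_width: 0.0317
```

```bash
python3 -c "
from geo import *;avg()"
```

```text
avgF [ 6.74 -0.13  2.97] sd [0.27 0.84 0.44]
mid [-1.4 -0.2 37. ] tilt 30.4 yaw -0.1 Fh [6.6 0.4 2.7] flat x -27.9 rear rim z 7.2 front rim x,z 31.3 37.1 t 11.13 w 0.031829306240656274
```

>>> {"api": "move_arm", "payload": {"steps": [[2.5,-0.1,0,-0.06,0,0,0],[2.5,-0.1,0,-0.06,0,0,0],[2.5,0,0,0,0,0,0],[2.5,0,0,0,0,0,0]]}}

```text
time_s: 11.47
tool_pos: [0.5589, 0.0719, 0.0626]
tool_rot: [179.8, -30.4, 11.7]
force: [7.4, 1.2, 1.4]
grip_width: 0.0321
```

```bash
python3 - <<'E'
from geo import *;avg(4)
from h import *
t=Cam("top"); s=Cam("side");t.crop("b4",255,170,305,210,14); s.crop("b4s",285,160,350,215,12)
o=env.get_obs(); Rt=R.from_euler('xyz',o["tool_rot"],degrees=True)
p=o["tool_pos"]+Rt.apply([E0+.03075,0,.0125]); print((t.proj(p)-[254.5,169.5])*14)
E
```

```text
avgF [ 8.01 -0.09  1.92] sd [0.37 0.63 0.39]
mid [-3.3 -0.2 37.3] tilt 30.4 yaw -0.1 Fh [ 8.5 -0.   2.8] flat x -29.8 rear rim z 7.5 front rim x,z 29.4 37.4 t 11.67 w 0.032289256809824605
[326.32381402 333.58637519]
```

View pics/b4.png

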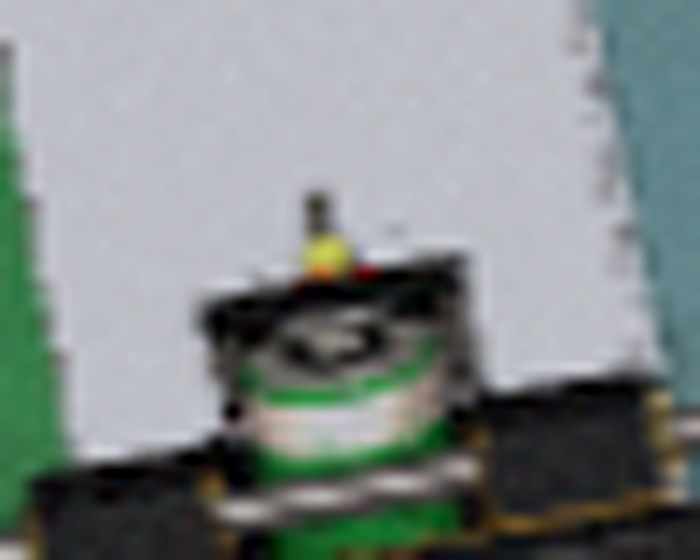

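View pics/b4s.png

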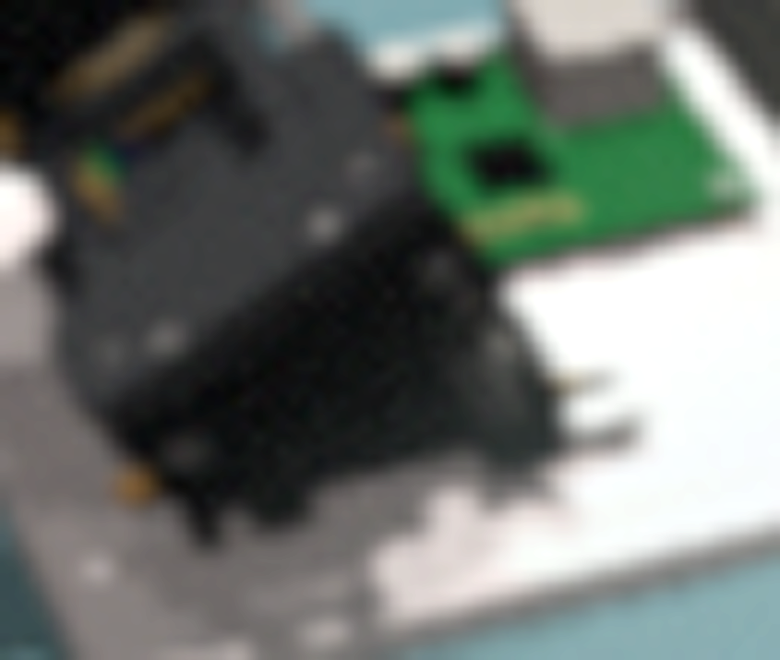

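The cell is centred, and the spring force of 8 N corresponds to about 8.5 mm of compression. Next I'll tip the button end down, pivoting about the flat end.

>>> {"api": "move_arm", "payload": {"steps": [[2.5,0.05,0,0.11,0,-0.0436,0],[2.5,0.05,0,0.11,0,-0.0436,0],[2.5,0,0,0,0,0,0],[2.5,0,0,0,0,0,0]]}}

```text
time_s: 12.1
tool_pos: [0.5614, 0.0725, 0.0612]
tool_rot: [179.8, -25.5, 11.7]
force: [7.8, 2.0, 5.4]
grip_width: 0.0324
```

```bash
python3 -c "
from geo import *;avg(4)"
```

```text
avgF [7.46 0.49 4.52] sd [0.55 0.67 0.78]
mid [-2.  -0.2 35.6] tilt 25.5 yaw -0.2 Fh [7.8 1.2 4.7] flat x -29.7 rear rim z 7.4 front rim x,z 30.6 32.8 t 12.3 w 0.03218406760869974
```

>>> {"api": "move_arm", "payload": {"steps": [[2.5,0.055,0,0.065,0,-0.0436,0],[2.5,0.055,0,0.065,0,-0.0436,0],[2.5,0,0,0,0,0,0],[2.5,0,0,0,0,0,0]]}}

```text
time_s: 12.63
tool_pos: [0.5627, 0.073, 0.06]
tool_rot: [179.8, -20.4, 11.6]
force: [6.9, 2.2, 4.2]
grip_width: 0.0327
```

```bash
python3 -c "
from geo import *;avg(4)"
```

```text
avgF [7.67 0.84 3.93] sd [0.34 0.4  0.82]
mid [-1.6  0.1 34.1] tilt 20.5 yaw -0.2 Fh [7.8 1.  4.4] flat x -30.4 rear rim z 7.9 front rim x,z 30.6 28.5 t 12.83 w 0.03199427467321729
```

>>> {"api": "move_arm", "payload": {"steps": [[2.5,0.055,0,0.115,0,-0.0436,0],[2.5,0.055,0,0.115,0,-0.0436,0],[2.5,0,0,0,0,0,0],[2.5,0,0,0,0,0,0]]}}

```text
time_s: 13.17
tool_pos: [0.5641, 0.0732, 0.0576]
tool_rot: [179.8, -15.4, 11.6]
force: [7.6, 1.6, 2.7]
grip_width: 0.0324
```

```bash
python3 - <<'E'
from geo import *;avg(3)
from h import *
t=Cam("top"); s=Cam("side");t.crop("b5",255,170,305,210,14); s.crop("b5s",285,160,350,215,12)
E
```

```text
avgF [7.57 0.45 2.92] sd [0.29 0.33 0.36]
mid [-1.3 -0.  31.4] tilt 15.4 yaw -0.2 Fh [8.2 0.6 2.1] flat x -30.9 rear rim z 7.3 front rim x,z 30.4 23.0 t 13.32 w 0.031842919290441044
```

View pics/b5.png

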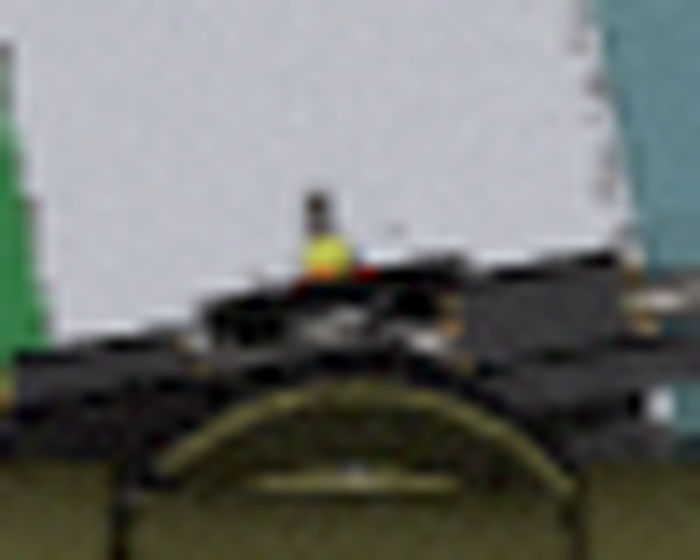

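View pics/b5s.png

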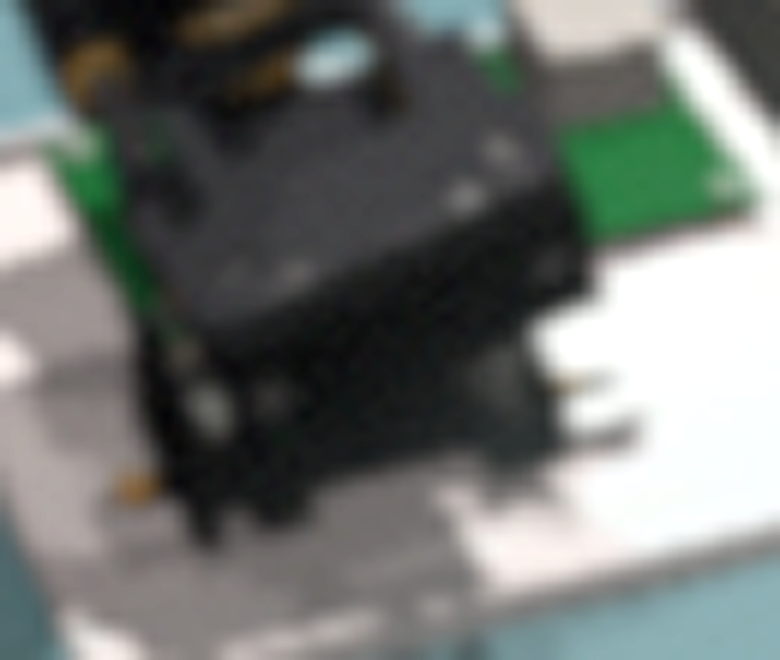

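>>> {"api": "move_arm", "payload": {"steps": [[2.5,0.055,0,0.125,0,-0.0436,0],[2.5,0.055,0,0.125,0,-0.0436,0],[2.5,0,0,0,0,0,0],[2.5,0,0,0,0,0,0]]}}

```text
time_s: 13.75
tool_pos: [0.5656, 0.0737, 0.0551]
tool_rot: [179.8, -10.4, 11.6]
force: [6.7, 1.6, 2.8]
grip_width: 0.0326
```

```bash
python3 - <<'E'
from geo import *;avg(3)
E
```

```text
avgF [7.27 0.72 2.06] sd [0.28 0.37 0.75]
mid [-0.8  0.2 28.7] tilt 10.4 yaw -0.2 Fh [6.8 0.9 2.8] flat x -31.0 rear rim z 6.9 front rim x,z 30.0 17.6 t 13.9 w 0.0323816462876816
```

>>> {"api": "move_arm", "payload": {"steps": [[2.5,0.06,0,0.135,0,-0.045,0],[2.5,0.06,0,0.135,0,-0.045,0],[2.5,0,0,0,0,0,0],[2.5,0,0,0,0,0,0]]}}

```text
time_s: 14.23
tool_pos: [0.5669, 0.0735, 0.0519]
tool_rot: [179.7, -5.2, 11.6]
force: [7.6, 1.6, 1.2]
grip_width: 0.0327
```

```bash
python3 - <<'E'
from geo import *;avg(3)
E
```

```text
avgF [ 7.52 -0.03  0.56] sd [0.37 0.38 0.45]
mid [-0.7 -0.3 25.5] tilt 5.2 yaw -0.2 Fh [ 7.7 -1.   1.4] flat x -31.4 rear rim z 6.3 front rim x,z 28.9 11.7 t 14.38 w 0.03186578372728817
```

>>> {"api": "move_arm", "payload": {"steps": [[2.5,0.06,0,0.14,0,-0.045,0],[2.5,0.06,0,0.14,0,-0.045,0],[2.5,0,0,0,0,0,0],[2.5,0,0,0,0,0,0]]}}

```text
time_s: 14.72
tool_pos: [0.5683, 0.0738, 0.049]
tool_rot: [179.8, -0.0, 11.6]
force: [7.5, 2.0, 2.1]
grip_width: 0.0323
```

```bash
python3 - <<'E'
from geo import *;avg(3)
E
```

```text
avgF [7.79 0.05 1.59] sd [0.2  0.41 0.44]
mid [-0.5 -0.2 22.7] tilt 0.1 yaw -0.2 Fh [ 6.8 -0.8  1.4] flat x -31.2 rear rim z 6.1 front rim x,z 27.8 6.2 t 14.87 w 0.032360289048802116
```

>>> {"api": "move_arm", "payload": {"steps": [[2.5,0,0,0.1,0,0,0],[2.5,0,0,0.1,0,0,0],[2.5,0,0,0.1,0,0,0],[2.5,0,0,0,0,0,0],[2.5,0,0,0,0,0,0]]}}

```text
time_s: 15.28
tool_pos: [0.568, 0.0738, 0.0469]
tool_rot: [179.8, -0.1, 11.6]
force: [5.9, 1.2, 5.5]
grip_width: 0.0318
```

```bash
python3 - <<'E'
from geo import *;avg(3)
E
```

```text
avgF [ 5.66 -0.19  5.57] sd [0.24 0.37 0.12]
mid [-0.5 -0.2 20.4] tilt 0.1 yaw -0.2 Fh [ 5.5 -0.6  6.4] flat x -31.3 rear rim z 3.8 front rim x,z 27.7 3.9 t 15.43 w 0.03218891038280218
```

>>> {"api": "move_arm", "payload": {"steps": [[2.5,0.08,0,0,0,0,0],[2.5,0.08,0,0,0,0,0],[2.5,0,0,0,0,0,0],[2.5,0,0,0,0,0,0]]}}

```text
time_s: 15.77
tool_pos: [0.5681, 0.0739, 0.0468]
tool_rot: [179.8, 0.1, 11.6]
force: [2.2, 1.1, 9.1]
grip_width: 0.0322
```

```bash
python3 - <<'E'
from geo import *;avg(3)
E
```

```text
avgF [2.08 0.29 9.32] sd [0.18 0.22 0.46]
mid [-0.4 -0.1 20.3] tilt -0.1 yaw -0.2 Fh [ 1.5  0.1 10. ] flat x -31.2 rear rim z 3.9 front rim x,z 27.8 3.8 t 15.92 w 0.032242047306185274
```

>>> {"api": "move_arm", "payload": {"steps": [[2.5,0.06,0,-0.05,0,0,0],[2.5,0.0,0,-0.05,0,0,0],[2.5,0,0,0,0,0,0],[2.5,0,0,0,0,0,0]]}}

```text
time_s: 16.25
tool_pos: [0.5692, 0.0741, 0.047]
tool_rot: [179.8, 0.1, 11.6]
force: [5.6, 0.8, 1.9]
grip_width: 0.0322
```

```bash
python3 - <<'E'
from geo import *;avg(3)
E
```

```text
avgF [ 5.71 -0.11  2.17] sd [0.26 0.2  0.32]
mid [ 0.7 -0.2 20.5] tilt -0.1 yaw -0.2 Fh [ 5.3 -1.2  1.8] flat x -30.1 rear rim z 4.0 front rim x,z 28.9 3.9 t 16.4 w 0.03246890317805
```

>>> {"api": "move_arm", "payload": {"steps": [[2.5,0.07,0,0,0,0,0],[2.5,0.07,0,0,0,0,0],[2.5,0,0,0,0,0,0],[2.5,0,0,0,0,0,0]]}}

```text
time_s: 16.73
tool_pos: [0.5693, 0.0741, 0.0469]
tool_rot: [179.8, 0.2, 11.6]
force: [4.2, 0.5, 6.3]
grip_width: 0.0322
```

```bash
python3 - <<'E'
from geo import *;avg(3)
E
```

```text
avgF [ 3.34 -0.22  6.55] sd [0.73 0.54 0.29]
mid [ 0.7 -0.2 20.4] tilt -0.2 yaw -0.2 Fh [ 3.8 -0.1  6.5] flat x -30.0 rear rim z 4.0 front rim x,z 28.9 3.8 t 16.88 w 0.032187274636561826
```

>>> {"api": "move_arm", "payload": {"steps": [[2.5,0.0,0,-0.06,0,0,0],[2.5,0.0,0,0,0,0,0],[2.5,0.06,0,0,0,0,0],[2.5,0,0,0,0,0,0],[2.5,0,0,0,0,0,0]]}}

```text
time_s: 17.3
tool_pos: [0.5695, 0.0742, 0.0469]
tool_rot: [179.8, 0.3, 11.6]
force: [4.5, 0.8, 5.0]
grip_width: 0.0323
```

```bash
python3 - <<'E'
from geo import *;avg(3)
E
```

```text
avgF [4.61 0.35 5.15] sd [0.06 0.37 0.23]
mid [ 1.  -0.1 20.4] tilt -0.3 yaw -0.2 Fh [ 4.7 -0.4  5.7] flat x -29.7 rear rim z 4.1 front rim x,z 29.2 3.8 t 17.45 w 0.03187784590930972
```

>>> {"api": "move_arm", "payload": {"steps": [[3.6,0,0,0,0,0,0],[3.9,0,0,0,0,0,0],[4.3,0,0,0,0,0,0],[4.3,0,0,0,0,0,0],[4.3,0,0,0,0,0,0]]}}

```text
time_s: 17.87
tool_pos: [0.5673, 0.0736, 0.0454]
tool_rot: [179.8, 0.5, 11.5]
force: [0.4, 0.4, -0.4]
grip_width: 0.0424
```

```bash
python3 - <<'E'
from geo import *;avg(2)
E
```

```text
avgF [ 0.4  -0.06 -0.52] sd [0.04 0.37 0.15]
mid [-0.7 -0.2 19.3] tilt -0.5 yaw -0.2 Fh [ 0.3  0.3 -0.2] flat x -31.5 rear rim z 3.1 front rim x,z 27.4 2.6 t 17.97 w 0.04276248850980193
```

>>> {"api": "move_arm", "payload": {"steps": [[4.5,0,0,-1.0,0,0,0],[4.5,0,0,-2,0,0,0],[4.5,0,0,-2,0,0,0],[4.5,0,0,-2,0,0,0],[4.5,0,0,-2,0,0,0]]}}

```text
time_s: 18.38
tool_pos: [0.569, 0.0741, 0.1379]
tool_rot: [179.8, 0.4, 11.5]
force: [0.6, 1.0, 1.0]
grip_width: 0.045
```

>>> {"api": "move_arm", "payload": {"steps": [[4.5,-4,0,-1,0,0,0],[4.5,-4,0,0,0,0,0],[4.5,-4,0,0,0,0,0],[4.5,0,0,0,0,0,0]]}}

```text
time_s: 18.72
tool_pos: [0.4431, 0.0485, 0.1457]
tool_rot: [-179.9, 0.8, 11.5]
force: [-0.1, -0.8, -1.3]
grip_width: 0.045
```

```bash
python3 - <<'E'
from geo import *; st()
from h import *
t=Cam("top"); s=Cam("side");t.crop("c1",262,172,307,234,9); s.crop("c1s",285,160,350,215,12)
E
```

```text
mid [-128.1    0.6  119.2] tilt -0.8 yaw -0.3 Fh [-0.3 -0.7 -1.3] flat x -158.9 rear rim z 103.1 front rim x,z -100.1 102.3 t 18.72 w 0.045024056016413315
```

View pics/c1.png

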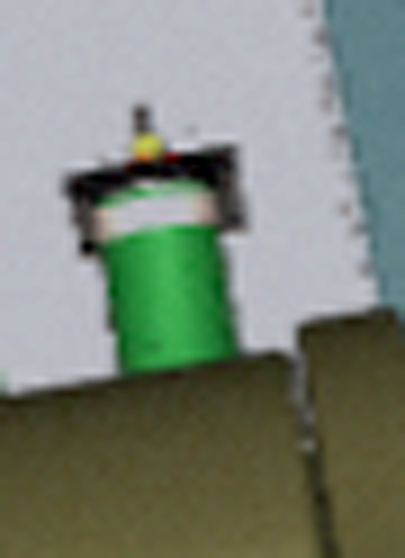

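View pics/c1s.png

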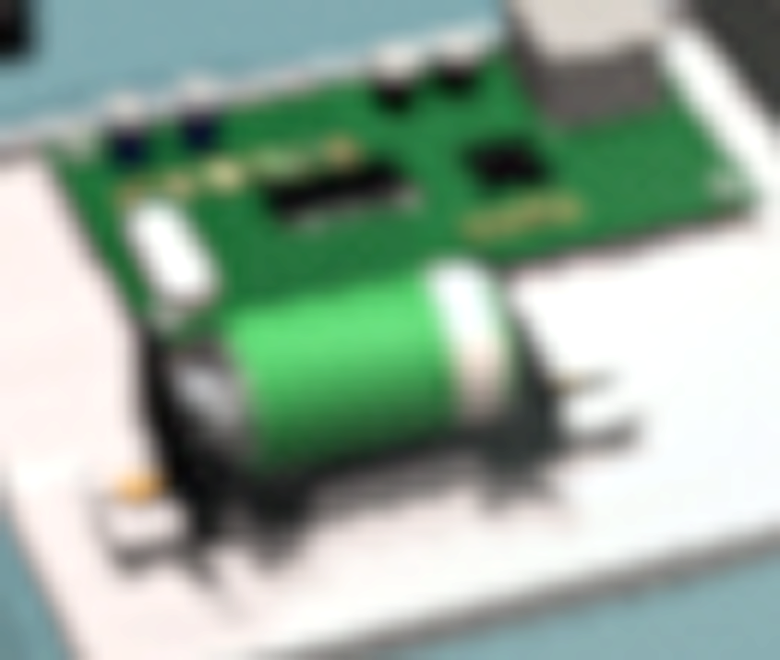

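The cell looks seated behind the wall: the band is at c1s (465,335) and the wall crest at (530,330). I'll check that it is level against projected lines before pressing on it.

```bash
python3 - <<'E'
from geo import *
from h import *
s=Cam("side")
hsv=cv2.cvtColor(s.img,cv2.COLOR_RGB2HSV)
g=cv2.inRange(hsv,(45,120,60),(75,255,255))[160:215,285:350]
# upper edge of sleeve: gradient along columns (sub-pixel on green-minus-red of the sleeve) is spoilt by pcb; lower edge instead
G=s.img[160:215,285:350].astype(int)
lo=[];hi=[]
for x in range(20,36):
    col=(G[:,x,1]-G[:,x,0]); 
    bright=np.where(G[:,x,1]>150)[0]; bright=bright[(bright>18)&(bright<40)&(col[bright]>60)]
    dk=np.where(col>25)[0]; dk=dk[(dk>20)&(dk<45)]
    print(x+285,(bright.min()+160) if len(bright) else None,dk.max()+160 if len(dk) else None)
def sil(dz,tilt,cx):
    R2=Rh*R.from_euler('y',-tilt,degrees=True); out=[]
    for xa in(-.029,.024):
        P=C+Rh.apply([cx,-.0015,.0205+dz])+R2.apply([xa,0,0]); out.append(s.proj(P))
    return out
for tl in(0,3,6):
    a,b=sil(0,tl,.001); print(tl,a,b,(b[1]-a[1])/(b[0]-a[0]))
E
```

```text
305 None 191
306 None 195
307 None 197
308 None 197
309 None 197
310 None 197
311 None 196
312 None 196
313 None 196
314 None 196
315 None 196
316 None 196
317 None 195
318 None 195
319 None 195
320 None 194
0 [304.43497835 193.20528657] [324.15683414 188.55237416] -0.23592670250895553
3 [304.46846503 193.6672679 ] [324.14667451 188.17077121] -0.2793189437010665
6 [304.53173381 194.11991629] [324.11235716 187.79523858] -0.3230069642514885
```

Top-edge slope is −0.24 and a level cell predicts −0.236, so it reads as level. I'll press its top lightly near the button end with closed fingers, both to confirm the height and to make sure it is home.

>>> {"api": "move_arm", "payload": {"steps": [[0,4,0,0,0,0,0],[0,4,0,0,0,0,0],[0,4,0,0,0,0,0],[0,1,0,0,0,0,0],[0,0,0,0,0,0,0]]}}

```text
time_s: 19.28
tool_pos: [0.5826, 0.0773, 0.1453]
tool_rot: [179.6, 0.4, 11.6]
force: [0.6, 0.5, 0.1]
grip_width: 0.0198
```

>>> {"api": "move_arm", "payload": {"steps": [[0,0,0,1,0,0,0],[0,0,0,1,0,0,0],[0,0,0,1,0,0,0],[0,0,0,1,0,0,0],[0,0,0,0.5,0,0,0]]}}

```text
time_s: 19.7
tool_pos: [0.5769, 0.076, 0.0993]
tool_rot: [179.8, 0.5, 11.5]
force: [0.4, -0.5, -0.3]
grip_width: 0.0004
```

>>> {"api": "move_arm", "payload": {"steps": [[0,0,0,0.5,0,0,0],[0,0,0,0,0,0,0],[0,0,0,0,0,0,0],[0,0,0,0,0,0,0]]}}

```text
time_s: 20.03
tool_pos: [0.579, 0.0762, 0.0967]
tool_rot: [179.8, 0.3, 11.6]
force: [0.3, -0.6, 0.3]
grip_width: 0.0006
```

```bash
cat >> geo.py <<'E'
def tip():
    from cell import env
    o=env.get_obs(); Rt=R.from_euler('xyz',o["tool_rot"],degrees=True)
    print("tip(holder mm)",(Rh.inv().apply(o["tool_pos"]+Rt.apply([0,0,.025])-C)*1000).round(1),"rot",o["tool_rot"].round(1),"F",o["force"].round(1),"w",round(o["grip_width"],4),"t",round(o["time_s"],2))
E
python3 -c "
from geo import *;tip()"
```

```text
tip(holder mm) [11.6 -0.2 57.7] rot [179.8   0.3  11.6] F [ 0.3 -0.6  0.3] w 0.0006 t 20.03
```

>>> {"api": "move_arm", "payload": {"steps": [[0,0.3,0,0.4,0,0,0],[0,0.1,0,0.4,0,0,0],[0,0,0,0.4,0,0,0],[0,0,0,0.4,0,0,0],[0,0,0,0,0,0,0]]}}

```text
time_s: 20.45
tool_pos: [0.5817, 0.0767, 0.079]
tool_rot: [179.8, 0.5, 11.6]
force: [-0.3, 0.2, 0.1]
grip_width: 0.0006
```

>>> {"api": "move_arm", "payload": {"steps": [[0,0,0,0.1,0,0,0],[0,0,0,0.1,0,0,0],[0,0,0,0.1,0,0,0],[0,0,0,0,0,0,0]]}}

```text
time_s: 20.78
tool_pos: [0.5824, 0.0769, 0.0771]
tool_rot: [179.8, 0.4, 11.6]
force: [0.0, 0.6, -0.7]
grip_width: 0.0009
```

```bash
python3 -c "
from geo import *;tip()"
```

```text
tip(holder mm) [15.1 -0.2 38.1] rot [179.8   0.4  11.6] F [ 0.   0.6 -0.7] w 0.0009 t 20.78
```

>>> {"api": "move_arm", "payload": {"steps": [[0,0,0,0.1,0,0,0],[0,0,0,0.1,0,0,0],[0,0,0,0.05,0,0,0],[0,0,0,0,0,0,0],[0,0,0,0,0,0,0]]}}

```text
time_s: 21.2
tool_pos: [0.5828, 0.0769, 0.0762]
tool_rot: [179.8, 0.3, 11.6]
force: [-3.0, -0.8, 9.5]
grip_width: 0.0007
```

```bash
python3 -c "
from geo import *;tip()"
```

```text
tip(holder mm) [15.5 -0.2 37.2] rot [179.8   0.3  11.6] F [-3.  -0.8  9.5] w 0.0007 t 21.2
```

>>> {"api": "move_arm", "payload": {"steps": [[0,0,0,-0.6,0,0,0],[0,-1.0,0,0,0,0,0],[0,-1.0,0,0,0,0,0],[0,-1.0,0,0,0,0,0],[0,0,0,0,0,0,0]]}}

```text
time_s: 21.62
tool_pos: [0.5507, 0.0702, 0.0804]
tool_rot: [179.8, 0.5, 11.5]
force: [-1.0, -0.1, 0.8]
grip_width: 0.0005
```

>>> {"api": "move_arm", "payload": {"steps": [[0,0,0,0,0,0,0],[0,0,0,0.1,0,0,0],[0,0,0,0.1,0,0,0],[0,0,0,0.1,0,0,0],[0,0,0,0,0,0,0]]}}

```text
time_s: 22.03
tool_pos: [0.5531, 0.0708, 0.0775]
tool_rot: [179.8, 0.4, 11.6]
force: [0.4, -0.6, -0.7]
grip_width: 0.0008
```

```bash
python3 -c "
from geo import *;tip()"
```

```text
tip(holder mm) [-14.9  -0.1  38.5] rot [179.8   0.4  11.6] F [ 0.4 -0.6 -0.7] w 0.0008 t 22.03
```

>>> {"api": "move_arm", "payload": {"steps": [[0,0,0,0.1,0,0,0],[0,0,0,0.1,0,0,0],[0,0,0,0.05,0,0,0],[0,0,0,0,0,0,0],[0,0,0,0,0,0,0]]}}

```text
time_s: 22.45
tool_pos: [0.5533, 0.0708, 0.0763]
tool_rot: [179.8, 0.4, 11.5]
force: [-1.7, -0.2, 7.0]
grip_width: 0.0002
```

```bash
python3 -c "
from geo import *;tip()"
```

```text
tip(holder mm) [-14.7  -0.2  37.3] rot [179.8   0.4  11.5] F [-1.7 -0.2  7. ] w 0.0002 t 22.45
```

>>> {"api": "move_arm", "payload": {"steps": [[0,0,0,-1,0,0,0],[0,0,0,-2,0,0,0],[0,0,0,-3,0,0,0],[0,0,0,-3,0,0,0],[0,0,0,-3,0,0,0]]}}

```text
time_s: 22.87
tool_pos: [0.5536, 0.0711, 0.197]
tool_rot: [179.8, 0.4, 11.5]
force: [0.3, -0.3, 0.2]
grip_width: 0.0006
```

>>> {"api": "move_arm", "payload": {"steps": [[0,-2,-3,0,0,0,0],[0,-2,-3,0,0,0,0],[0,-2,-3,0,0,0,0],[0,-2,-3,0,0,0,0],[0,-2,-3,0,0,0,0]]}}

```text
time_s: 23.28
tool_pos: [0.4246, 0.1992, 0.1962]
tool_rot: [179.8, 0.3, 11.5]
force: [-0.4, -0.9, 0.0]
grip_width: 0.0003
```

>>> {"api": "move_arm", "payload": {"steps": [[0,0,-4,0,0,0,0],[0,0,-4,0,0,0,0],[0,0,-3,0,0,0,0],[0,0,0,0,0,0,0],[0,0,0,0,0,0,0]]}}

```text
time_s: 23.7
tool_pos: [0.4029, 0.3078, 0.1953]
tool_rot: [179.8, 0.4, 11.8]
force: [0.6, -0.3, -0.1]
grip_width: 0.0006
```

```bash
python3 - <<'E'
from geo import *
tip()
from h import *
t=Cam("top"); s=Cam("side");t.crop("d1",262,172,307,234,9); cv2.imwrite("pics/d1s.png",s.img[:,:,::-1])
cv2.imwrite("pics/d1t.png",t.img[:,:,::-1])
E
```

```text
tip(holder mm) [-113.4  262.5  156.3] rot [179.8   0.4  11.8] F [ 0.6 -0.3 -0.1] w 0.0006 t 23.7
```

View pics/d1.png

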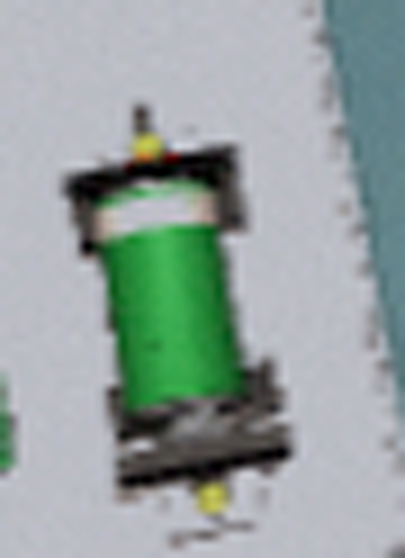

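View pics/d1s.png

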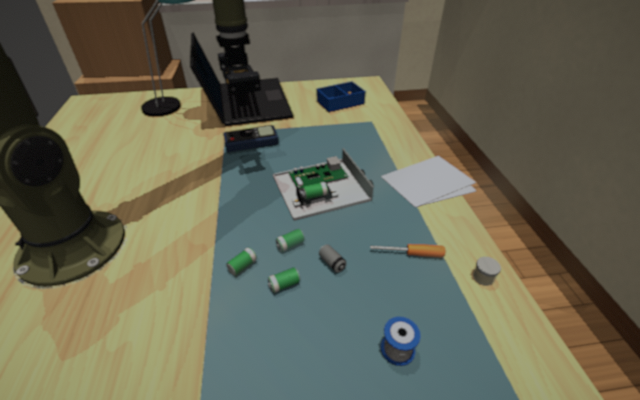

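The cell lies straight in the cradle from d1 (150,200) to (185,400), button end at the red-marked wall. Everything else is where it was, and the arm is clear with no force reading.

```bash
python3 -c "
from cell import job,env
print(job.sign_off(), env.get_obs()['time_s'])"
```

```text
the job is handed in; nothing more can be done
the job is handed in; nothing more can be done
```

The green D cell (the one farthest to the robot's right) is seated in the holder, and I handed the job in at about 24 s of the 61 s allowed. I tipped it about 30° button end up and pushed the flat end back against the spring at about 8 N. Then I lowered the button end behind the contact wall, pressed the cell down, eased it forward and let go.

**Seating:** pressing lightly on top, the fingertips met the cell 37.2 mm above the plate's underside near the button end (9.5 N). Near the flat end it was 37.3 mm (7 N). A fully seated cell should read 37.0 mm, so it is home and level. The side view agreed: its top edge slopes −0.24 against −0.236 predicted for a level cell.

**Forces:** the averaged readings peaked at about 8 N on the spring, below the 16 N crush limit. The largest downward push was about 10 N.

**Other objects:** the old cell, reel, screwdriver and meter show no change in the last side picture. The arm finished clear of everything, reading no force.

**Checks that disagreed:**
- **Camera against arm:** they differed by about 1 to 1.5 mm sideways, and I corrected for it.
- **Height while tilted:** on the way in, upward force rose while my model still put the flat end about 3 mm above the floor. I took this to be friction at the spring, because the height read correctly once the cell was level.
- **Contact with the wall:** I did not feel a clear stop against the contact wall before letting go. I relied on the spring to push the button against it, and the last top view shows it there.

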